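Put mixed-up sample tubes back into their colour-coded stands

TASK

The four sample tubes were put back in the wrong stands after spinning. Bring each tube into the stand of its own cap's colour, standing fully down in it, and end with the black stand empty again; the black stand is the spare in which to park a tube on the way. Keep the tubes upright all the time and leave the flask standing where it is.

Things in the scene. Friction and masses are not known exactly. Their poses are not given: they have to be found in the camera images.
- tube_blue: Loose capped conical 15 ml tube, blue cap, pinkish contents; 118 mm tall, body 16 mm across, narrowing to a blunt tip over its lowest 22 mm; the screw cap is about 20 mm across and fills the top 14 mm. About 25 g. Origin at the tip (lowest point), z along the tube towards the cap.
- tube_green: Loose capped conical 15 ml tube, green cap, pale green contents; 118 mm tall, body 16 mm across, narrowing to a blunt tip over its lowest 22 mm; the screw cap is about 20 mm across and fills the top 14 mm. About 25 g. Origin at the tip (lowest point), z along the tube towards the cap.
- tube_orange: Loose capped conical 15 ml tube, orange cap, yellowish contents; 118 mm tall, body 16 mm across, narrowing to a blunt tip over its lowest 22 mm; the screw cap is about 20 mm across and fills the top 14 mm. About 25 g. Origin at the tip (lowest point), z along the tube towards the cap.
- tube_white: Loose capped conical 15 ml tube, white cap, yellowish contents; 118 mm tall, body 16 mm across, narrowing to a blunt tip over its lowest 22 mm; the screw cap is about 20 mm across and fills the top 14 mm. About 25 g. Origin at the tip (lowest point), z along the tube towards the cap.
- stand_blue: Blue single-tube stand, fixed to the bench: round foot 65 mm across, upright sleeve 27 mm across, flaring at the top into a funnel mouth 44 mm across (36 inside), rim 70 mm above the bench. Bore 19 mm; a tube in it rests with its tip at 10 mm, cap from 114 to 128 mm. Holds one tube. Origin: centre of the underside, z up.
- stand_green: Green single-tube stand, fixed to the bench: round foot 65 mm across, upright sleeve 27 mm across, flaring at the top into a funnel mouth 44 mm across (36 inside), rim 70 mm above the bench. Bore 19 mm; a tube in it rests with its tip at 10 mm, cap from 114 to 128 mm. Holds one tube. Origin: centre of the underside, z up.
- stand_orange: Orange single-tube stand, fixed to the bench: round foot 65 mm across, upright sleeve 27 mm across, flaring at the top into a funnel mouth 44 mm across (36 inside), rim 70 mm above the bench. Bore 19 mm; a tube in it rests with its tip at 10 mm, cap from 114 to 128 mm. Holds one tube. Origin: centre of the underside, z up.
- stand_white: White single-tube stand, fixed to the bench: round foot 65 mm across, upright sleeve 27 mm across, flaring at the top into a funnel mouth 44 mm across (36 inside), rim 70 mm above the bench. Bore 19 mm; a tube in it rests with its tip at 10 mm, cap from 114 to 128 mm. Holds one tube. Origin: centre of the underside, z up.
- stand_black: Black single-tube stand, fixed to the bench: round foot 65 mm across, upright sleeve 27 mm across, flaring at the top into a funnel mouth 44 mm across (36 inside), rim 70 mm above the bench. Bore 19 mm; a tube in it rests with its tip at 10 mm, cap from 114 to 128 mm. Holds one tube. Origin: centre of the underside, z up. Spare: empty at the start, no tube belongs to it.
- flask: Conical glass flask with pink contents, loose, standing among the stands: 65 mm across at the foot, 105 mm tall, neck about 25 mm across. Origin at the centre of its underside, z up. Not to be moved.
There are look-alikes about, which are no part of the job. What is shaped like the tube_green but pink is not meant.

How it is judged:
By the outcome, as a careful person would: the job done as asked, in the order asked, and still so for the second after the job is handed in, with the robot touching nothing.
It also fails if it takes over 141 s, if anything falls off the work surface, if the arm or the gripper's body presses on something with over 40 N, if the wrist force passes 120 N, or if a joint passes its speed limit or range.

ROBOT

A 6-joint arm with a two-finger parallel gripper is mounted at the origin on a cart in front of the work surface, level with it; the furniture and walls round the work are solid. World frame = base frame: x ahead of the robot, y to its left, z up, the work surface at z = 0. Lengths are in m, angles in degrees, forces in N, time in s.
With the tool pointing down it reaches from about 0.35 to 0.875 m from the base axis. Payload 4.2 kg.
Tool frame: the origin (TCP) lies on the centre line of the jaws, within the pads' length; the fingertips stand 19 mm ahead of it and the grasp point (between the pads) is the TCP; x points along the fingers, y is the direction in which the jaws open and shut, and the axes are right-handed (so a half turn about x gives the same grasp; the last joint's range is limited). The gripper opens to 87 mm and grips with 3 to 60 N. Pads are 19 mm wide; open, the fingers measure 117 mm over their backs; the gripper's body (75 mm by 190 mm) begins 51 mm behind the grasp point.
Start: joints at [88.384, 22.042, 0.453, 0, -68.411, -14.817], TCP at [0.177, 0.599, 0.242] pointing down, gripper open.
Joint ranges: [-179.83, 179.83], [-69.29, 118.12], [-61.27, 80.66], [-181.25, 117.63], [-171.15, -9.14], [-177.46, 177.46]. Speed limits (degrees/s): [159.86, 159.86, 180, 180, 180, 180].

INTERFACE

Orientations are given as a 3x3 rotation matrix whose columns are the frame's x, y, z axes.
In Python, from station import r, viewer, job, spotter gives the robot as it stands.
- The arm moves only by the tool play_rows, never from a script. Its argument "commands" is a list of rows, each an object of numbers: "fingers": the gripper command: -1 is fully open, 1 is shut, values between are in proportion; "tx", "ty", "tz": the shift along the tool's x, y, z normalised to -1 to 1, where 1 is 750 mm; "ax", "ay", "az": the turn, a rotation vector about the tool's x, y, z normalised to -1 to 1, where 1 is pi rad. In form: [{"fingers": .., "tx": .., "ty": .., "tz": .., "ax": .., "ay": .., "az": ..}, ...]. A call has 1 to 5 rows; each row is the pose to reach, as a shift and turn from the pose commanded when the call began, along the tool's axes at that moment, turning the shorter way round; what a row does not reach only later rows make up. A row lasts 1/12 s, in which the tool goes at most 41.7 mm and 7.16 degrees, less where a joint would pass 70% of its speed; a pose out of reach is approached as far as the arm can. A call with a number of a shift or a turn outside -1 to 1 is refused whole. A call with a gripper value outside its range is refused whole. The fingers move at their own pace and stop on an object; the grip force is fixed at half the most. Time passes only in rows, so rows that repeat a pose let the fingers close. It gives the time, the measured TCP pose, the force and the opening at its end, in the units of the state.
- r.sense(): the state, without advancing time (a new reading comes with each control period).
- viewer.capture(name): name is "scene" or "top" or "wrist"; returns a dict with "image" (384x512x3 uint8, red, green, blue), "fx", "fy", "cx", "cy" (pixels), "R" (3x3) and "t" (3): a world point X has camera coordinates R X + t; the wrist camera has in their place "mount" (4x4, takes a point from camera to tool coordinates, whose origin is the TCP and whose axes are the tool frame's). Camera axes: x right, y down, z forward; pixel columns grow to the right and rows downward; lengths in m; the calibration is good to about 2 mm. A picture is of the moment at which its call begins: read the wrist's pose just before it. There is no depth.
- job.finish_job(): hands the job in, once; it reports no verdict.
Trained networks look in a picture, given as the dict that the camera call returned (one of the last four; its "shot" number tells which), for a name from the list of things; names that differ only in an ending like _2 or _b are one class to them, and where a whole thing is asked for, a point or a joint stands for the part that bears it (a point fixed in the world has none). Each returns a list of dicts, best first, with "score" (0 to 1); they miss things now and then, are a little off and sometimes report something else, mostly with a low value. They report only what shows in the picture. A call takes as long as a camera call. They do not tell look-alikes from the thing itself.
- spotter.find_in(name, picture): "uv" ([column, row] in pixels, amid what is visible of it).
- spotter.silhouettes(name, picture): "region" (384x512 bool, what is visible of it) and "uv" ([column, row] in pixels, amid what is visible of it).
The state is a dict: "time_s": time; "joints": joint angles; "joint_velocities": joint speeds; "effort": joint torques, N m; "tcp_pos": TCP position; "ee_rot": TCP orientation; "wrist_force": force on the tool from outside, world axes, zero at the start; "moment": the same for the moment, N m; "gripper_width": opening from 0.0 (shut) to 1.0 (fully open).
Only numpy, scipy, OpenCV 4.12 (cv2) and the standard library are available. Lean on these libraries where they do the work, as an engineer would, in place of code of your own. Each camera call takes 0.05 s, during which the arm holds its last target. There are 200 camera calls.

## Working session

There is one attempt and no reset: what is moved stays moved. The work goes in short steps, Python scripts to look and compute and a tool call to move; the robot and the scene stay as the last step left them, time stands still between calls to the robot, and variables do not carry over. Pictures are saved under pics/ and viewed, about 12 in all and at most 16, crops included, and the job is handed in when it is done.

Besides the shell and the picture viewer there is one more tool, called after "Request:" as name([rows], argument=value, ...), one row to a line, values as JSON. play_rows: Moves the arm, as the interface text tells. Its arguments: {"type":"object","properties":{"commands":{"type":"array"}},"required":["commands"]}

```bash
mkdir -p pics
python3 - <<'E'
from station import r, viewer, job, spotter
import cv2,numpy as np
s=r.sense();print(s['time_s'],s['tcp_pos'],s['ee_rot'],s['gripper_width'])
for n in ("scene","top"):
    p=viewer.capture(n);cv2.imwrite(f"pics/{n}0.png",cv2.resize(p['image'][:,:,::-1],(800,600)))
    print(n,p['fx'],p['fy'],p['cx'],p['cy'],np.round(p['R'],4).tolist(),p['t'])
    for k in ["tube_blue","tube_green","tube_orange","tube_white","stand_blue","stand_green","stand_orange","stand_white","stand_black","flask"]:
        print(k,[(np.round(d['uv']).tolist(),round(d['score'],2)) for d in spotter.find_in(k,p)][:6])
print(viewer.capture("wrist")['mount'])
E
```

```text
0.0 [0.17657909 0.59893998 0.24044911] [[-5.35288207e-04 -2.82981475e-01 -9.59125226e-01]
 [-2.15524481e-03 -9.59122809e-01  2.82981965e-01]
 [-9.99997534e-01  2.21862657e-03 -9.64872258e-05]] 0.9989000767779737
scene 429.8592059479856 429.8592059479856 243.78667183397184 194.5473502515606 [[-0.8423, -0.5389, -0.0109], [-0.4113, 0.6558, -0.6331], [0.3483, -0.5288, -0.774]] [0.43594558 0.21679644 0.82535894]
tube_blue [([309.0, 109.0], 0.75)]
tube_green [([198.0, 240.0], 0.88), ([167.0, 273.0], 0.51)]
tube_orange [([277.0, 178.0], 0.77)]
tube_white [([271.0, 137.0], 0.48)]
stand_blue [([268.0, 160.0], 0.81)]
stand_green [([280.0, 205.0], 0.65), ([307.0, 110.0], 0.29), ([203.0, 216.0], 0.26)]
stand_orange [([171.0, 300.0], 0.8), ([278.0, 202.0], 0.66)]
stand_white [([306.0, 134.0], 0.89)]
stand_black [([203.0, 214.0], 0.83)]
flask [([215.0, 181.0], 0.73), ([171.0, 296.0], 0.72)]
top 388.1296015462159 388.1296015462159 256.4294329312802 186.65410949446363 [[-0.0241, -0.9997, -0.0019], [-0.9967, 0.0242, -0.0772], [0.0772, 0.0, -0.997]] [0.00878966 0.49113611 1.05578051]
tube_blue [([353.0, 184.0], 0.39)]
tube_green [([133.0, 153.0], 0.67), ([181.0, 185.0], 0.64)]
tube_orange [([262.0, 205.0], 0.56)]
tube_white [([295.0, 175.0], 0.54)]
stand_blue [([292.0, 178.0], 0.85)]
stand_green []
stand_orange [([152.0, 189.0], 0.84), ([263.0, 205.0], 0.7), ([252.0, 152.0], 0.39)]
stand_white [([345.0, 189.0], 0.8)]
stand_black [([213.0, 163.0], 0.75)]
flask [([251.0, 155.0], 0.97)]
[[-8.63217256e-04 -2.87114819e-01  9.57895785e-01 -1.43372063e-01]
 [ 9.99999622e-01 -1.44085163e-04  8.57972189e-04  8.39542688e-04]
 [-1.08317959e-04  9.57896164e-01  2.87114834e-01 -7.84911211e-02]
 [ 0.00000000e+00  0.00000000e+00  0.00000000e+00  1.00000000e+00]]
```

View pics/scene0.png

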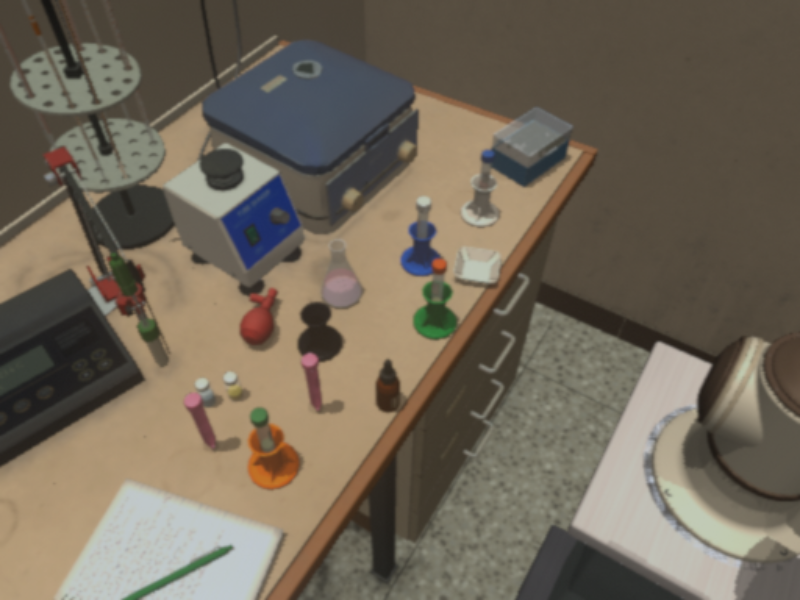

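View pics/top0.png

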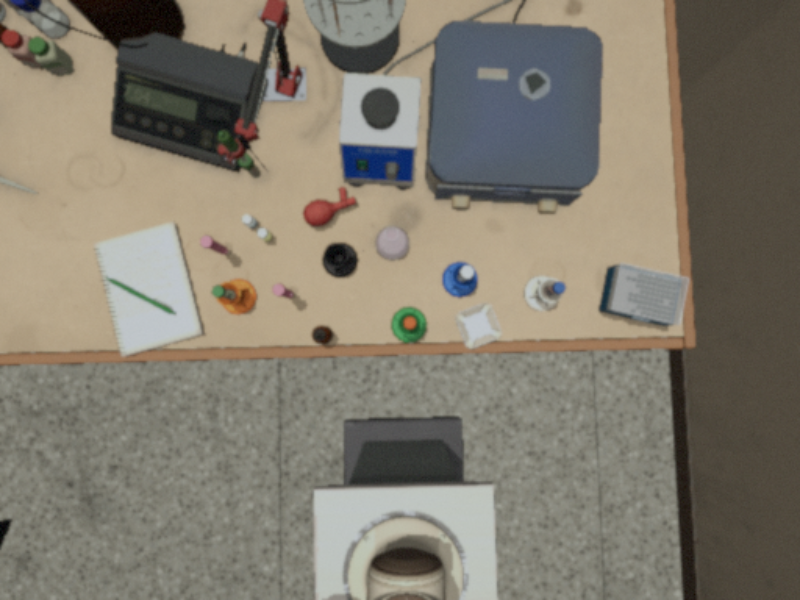

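Scene view (800x600): the blue tube is in the white stand (482,190), the white tube in blue (422,235), the orange tube in green (436,300), and the green tube in orange (267,445). The black stand is empty at (320,335) and the flask is at (340,278). The look-alikes are two pink-capped tubes at (313,382) and (200,420), plus a loose green-capped thing at (150,340). The job is two swaps. Next I'll fit the stand and cap positions.

```bash
cat > h.py <<'E'
from station import r, viewer, job, spotter
import cv2,numpy as np
from scipy.optimize import minimize
def proj(p,X):
    c=np.atleast_2d(X)@p['R'].T+p['t']; return np.c_[p['fx']*c[:,0]/c[:,2]+p['cx'],p['fy']*c[:,1]/c[:,2]+p['cy']]
def back(p,uv,z):
    d=p['R'].T@np.array([(uv[0]-p['cx'])/p['fx'],(uv[1]-p['cy'])/p['fy'],1]);c=-p['R'].T@p['t']
    return c+d*(z-c[2])/d[2]
def ring(x,y,rad,z):
    a=np.linspace(0,2*np.pi,40);return np.c_[x+rad*np.cos(a),y+rad*np.sin(a),0*a+z]
def wristpose(p,s):
    M=np.array(p['mount']);R=s['ee_rot']@M[:3,:3];c=s['ee_rot']@M[:3,3]+s['tcp_pos']
    p=dict(p);p['R']=R.T;p['t']=-R.T@c;return p
E
python3 - <<'E'
from h import *
ps={n:viewer.capture(n) for n in("scene","top")}
names=["blue","green","orange","white","black"]
sil={n:[d for k in names for d in spotter.silhouettes("stand_"+k,p)] for n,p in ps.items()}
fl={n:spotter.silhouettes("flask",p) for n,p in ps.items()}
pk={n:spotter.silhouettes("tube_green",p) for n,p in ps.items()}
seed={"blue":(268,160,292,178),"green":(280,205,263,206),"orange":(172,298,152,189),"white":(306,134,345,189),"black":(203,214,213,163)}
def fit(prof,regs,x0):
    def cost(q):
        c=0
        for n,m in regs.items():
            S=4;h=cv2.convexHull((np.vstack([proj(ps[n],ring(*q,a,z)) for a,z in prof])*16).round().astype(np.int32))
            im=np.zeros((384,512),np.uint8);cv2.fillConvexPoly(im,h,1,cv2.LINE_8,4);i=im>0
            c+=1-(i&m).sum()/max(1,(i|m).sum())
        return c
    return minimize(cost,x0,method="Nelder-Mead",options=dict(initial_simplex=np.array(x0)+np.array([[0,0],[.01,.003],[-.003,.01]]),xatol=2e-4))
for k,v in list(seed.items())+[("flask",(215,181,251,155))]:
    ax=[];regs={}
    for n,u in (("scene",v[:2]),("top",v[2:])):
        L=[d for d in (fl if k=="flask" else sil)[n] if np.hypot(*(np.array(d['uv'])-u))<12]
        if not L: continue
        m=L[0]['region'].astype(np.uint8);c=cv2.findContours(m,0,2)[0];h=cv2.convexHull(np.vstack(c))
        z=np.zeros_like(m);cv2.fillConvexPoly(z,h,1);regs[n]=z>0
    prof=[(.0325,0),(.0325,.004)]+([(.0125,.105)] if k=="flask" else [(.022,.07)])
    x0=back(ps["top"],v[2:],.03)[:2]
    for R in [regs]+[{n:m} for n,m in regs.items()]:
        f=fit(prof,R,x0);print(k,list(R),np.round(f.x,4),round(f.fun,3))
for n,h in(("top",.124),):
  for k in("blue","green","orange","white"):
    for d in spotter.silhouettes("tube_"+k,ps[n]):print(k,d['uv'],round(d['score'],2),back(ps[n],d['uv'],.12).round(3))
# tall things: triangulate centrifuge front-right top corner & stirrer by rays at z candidates
for nm,uv in(("centrifuge lid front",(515,192)),("stirrer top front",(380,145)),("pinkA cap",(281,289)),("pinkB cap",(208,241)),("bottle",(322,335))):
  print(nm,[back(ps["top"],np.array(uv)*.64,z).round(3).tolist() for z in(0,.12,.2)])
E
```

```text
blue ['scene', 'top'] [ 0.5153 -0.1086] 0.226
blue ['scene'] [ 0.5177 -0.1117] 0.086
blue ['top'] [ 0.5118 -0.107 ] 0.1
green ['scene', 'top'] [ 0.4354 -0.0153] 0.131
green ['scene'] [ 0.4355 -0.0172] 0.074
green ['top'] [ 0.4344 -0.015 ] 0.037
orange ['scene', 'top'] [0.4935 0.2891] 0.185
orange ['scene'] [0.495  0.2876] 0.06
orange ['top'] [0.4924 0.2881] 0.111
white ['scene', 'top'] [ 0.4843 -0.2556] 0.353
white ['scene'] [ 0.4896 -0.2599] 0.221
white ['top'] [ 0.4843 -0.2548] 0.123
black ['scene', 'top'] [0.5542 0.106 ] 0.15
black ['scene'] [0.556  0.1036] 0.073
black ['top'] [0.5535 0.1061] 0.066
flask ['scene', 'top'] [0.5829 0.0101] 0.178
flask ['scene'] [0.5873 0.0059] 0.098
flask ['top'] [0.5829 0.0102] 0.066
green [136.6, 154.8] 0.65 [0.571 0.297 0.12 ]
green [178.9, 184.0] 0.58 [0.495 0.191 0.12 ]
green [141.7, 186.9] 0.39 [0.49  0.285 0.12 ]
orange [260.8, 203.4] 0.45 [ 0.441 -0.013  0.12 ]
orange [291.1, 180.1] 0.35 [ 0.498 -0.091  0.12 ]
centrifuge lid front [[0.67, -0.216, 0.0], [0.641, -0.193, 0.12], [0.622, -0.177, 0.2]]
stirrer top front [[0.764, 0.028, 0.0], [0.725, 0.025, 0.12], [0.699, 0.023, 0.2]]
pinkA cap [[0.503, 0.213, 0.0], [0.492, 0.189, 0.12], [0.485, 0.173, 0.2]]
pinkB cap [[0.593, 0.345, 0.0], [0.573, 0.306, 0.12], [0.559, 0.281, 0.2]]
bottle [[0.418, 0.14, 0.0], [0.417, 0.124, 0.12], [0.416, 0.114, 0.2]]
```

Request:
play_rows([
  {"fingers":-0.2,"tx":0,"ty":0.0111,"tz":-0.0209,"ax":0.0364,"ay":0,"az":0},
  {"fingers":-0.2,"tx":0,"ty":0.0222,"tz":-0.0419,"ax":0.0727,"ay":0,"az":0},
  {"fingers":-0.2,"tx":0,"ty":0.0334,"tz":-0.0628,"ax":0.1091,"ay":0,"az":0},
  {"fingers":-0.2,"tx":0,"ty":0.0445,"tz":-0.0838,"ax":0.1454,"ay":0,"az":0},
  {"fingers":-0.2,"tx":0,"ty":0.0556,"tz":-0.1047,"ax":0.1818,"ay":0,"az":0},
])

```text
time_s: 2.57
tcp_pos: [0.2408, 0.5367, 0.2416]
ee_rot: [[0.0, -0.76, -0.65], [0.0, -0.65, 0.76], [-1.0, -0.0, 0.0]]
wrist_force: [0.0, -0.1, -0.3]
gripper_width: 0.707
```

Request:
play_rows([
  {"fingers":-0.2,"tx":0,"ty":-0.0097,"tz":-0.1181,"ax":0.1818,"ay":0,"az":0},
  {"fingers":-0.2,"tx":0,"ty":-0.0097,"tz":-0.1181,"ax":0.1818,"ay":0,"az":0},
  {"fingers":-0.2,"tx":0,"ty":-0.0097,"tz":-0.1181,"ax":0.1818,"ay":0,"az":0},
  {"fingers":-0.2,"tx":0,"ty":-0.0097,"tz":-0.1181,"ax":0.1818,"ay":0,"az":0},
  {"fingers":-0.2,"tx":0,"ty":-0.0097,"tz":-0.1181,"ax":0.1818,"ay":0,"az":0},
])

```text
time_s: 2.98
tcp_pos: [0.3046, 0.4742, 0.2419]
ee_rot: [[0.0, -0.991, -0.134], [0.0, -0.134, 0.991], [-1.0, -0.0, 0.0]]
wrist_force: [-0.0, -0.3, 0.6]
gripper_width: 0.6
```

Request:
play_rows([
  {"fingers":-0.2,"tx":0,"ty":-0.072,"tz":-0.0941,"ax":0.1818,"ay":0,"az":0},
  {"fingers":-0.2,"tx":0,"ty":-0.072,"tz":-0.0941,"ax":0.1818,"ay":0,"az":0},
  {"fingers":-0.2,"tx":0,"ty":-0.072,"tz":-0.0941,"ax":0.1818,"ay":0,"az":0},
  {"fingers":-0.2,"tx":0,"ty":-0.072,"tz":-0.0941,"ax":0.1818,"ay":0,"az":0},
  {"fingers":-0.2,"tx":0,"ty":-0.072,"tz":-0.0941,"ax":0.1818,"ay":0,"az":0},
])

```text
time_s: 3.4
tcp_pos: [0.3679, 0.4119, 0.2417]
ee_rot: [[0.0, -0.906, 0.423], [0.0, 0.423, 0.906], [-1.0, -0.0, 0.0]]
wrist_force: [-0.8, 0.8, 0.4]
gripper_width: 0.601
```

Request:
play_rows([
  {"fingers":-0.2,"tx":0,"ty":-0.1115,"tz":-0.0403,"ax":0.1818,"ay":0,"az":0},
  {"fingers":-0.2,"tx":0,"ty":-0.1115,"tz":-0.0403,"ax":0.1818,"ay":0,"az":0},
  {"fingers":-0.2,"tx":0,"ty":-0.1115,"tz":-0.0403,"ax":0.1818,"ay":0,"az":0},
  {"fingers":-0.2,"tx":0,"ty":-0.1115,"tz":-0.0403,"ax":0.1818,"ay":0,"az":0},
  {"fingers":-0.2,"tx":0,"ty":-0.1115,"tz":-0.0403,"ax":0.1818,"ay":0,"az":0},
])

```text
time_s: 3.82
tcp_pos: [0.4313, 0.3496, 0.2416]
ee_rot: [[0.0, -0.534, 0.846], [0.0, 0.846, 0.534], [-1.0, 0.0, 0.0]]
wrist_force: [-0.8, 0.0, 0.4]
gripper_width: 0.601
```

Request:
play_rows([
  {"fingers":-0.2,"tx":0,"ty":-0.1156,"tz":0.0264,"ax":0.1818,"ay":0,"az":0},
  {"fingers":-0.2,"tx":0,"ty":-0.1156,"tz":0.0264,"ax":0.1818,"ay":0,"az":0},
  {"fingers":-0.2,"tx":0,"ty":-0.1156,"tz":0.0264,"ax":0.1818,"ay":0,"az":0},
  {"fingers":-0.2,"tx":0,"ty":-0.1156,"tz":0.0264,"ax":0.1818,"ay":0,"az":0},
  {"fingers":-0.2,"tx":0,"ty":-0.1156,"tz":0.0264,"ax":0.1818,"ay":0,"az":0},
])

```text
time_s: 4.23
tcp_pos: [0.4948, 0.2872, 0.2414]
ee_rot: [[-0.0, 0.008, 1.0], [-0.0, 1.0, -0.008], [-1.0, -0.0, -0.0]]
wrist_force: [-0.0, 0.3, 0.3]
gripper_width: 0.6
```

Run:
```python
from h import *
s=r.sense();print(s['tcp_pos'],s['ee_rot'].round(3).tolist(),s['gripper_width'])
p=wristpose(viewer.capture("wrist"),s)
cv2.imwrite("pics/w1.png",p['image'][:,:,::-1])
for x,y,z in((.494,.288,.128),(.494,.288,.07)):print(proj(p,(x,y,z)))
```

```text
[0.49476595 0.28722453 0.24141922] [[-0.0, 0.008, 1.0], [-0.0, 1.0, -0.008], [-1.0, -0.0, -0.0]] 0.6000892168502194
[[254.47742421 196.06931911]]
[[254.19170636 178.95901167]]
```

View pics/w1.png

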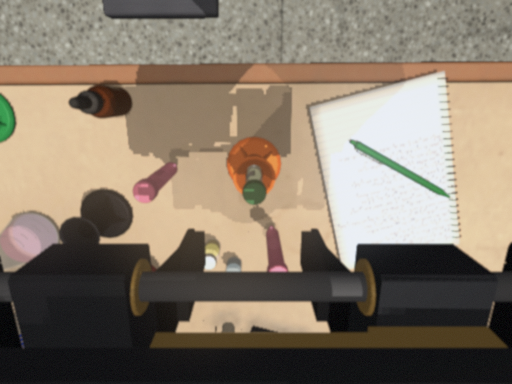

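Wrist view: the green cap sits at (254,191), against a predicted (254,196), so the fit is good to about 1 mm. Pink tubes at (155,182) and (275,245) are clear of the fingers. I'll descend and grip.

Request:
play_rows([
  {"fingers":-0.2,"tx":0.045,"ty":0,"tz":0,"ax":0,"ay":0,"az":0},
  {"fingers":-0.2,"tx":0.09,"ty":0,"tz":0,"ax":0,"ay":0,"az":0},
  {"fingers":-0.2,"tx":0.125,"ty":0,"tz":0,"ax":0,"ay":0,"az":0},
  {"fingers":-0.2,"tx":0.15,"ty":0,"tz":0,"ax":0,"ay":0,"az":0},
  {"fingers":-0.2,"tx":0.167,"ty":0,"tz":0,"ax":0,"ay":0,"az":0},
])

```text
time_s: 4.7
tcp_pos: [0.493, 0.2874, 0.1139]
ee_rot: [[-0.003, -0.001, 1.0], [-0.002, 1.0, 0.001], [-1.0, -0.002, -0.003]]
wrist_force: [-0.8, 0.0, 0.5]
gripper_width: 0.599
```

Request:
play_rows([
  {"fingers":1,"tx":0,"ty":0,"tz":0,"ax":0,"ay":0,"az":0},
  {"fingers":1,"tx":0,"ty":0,"tz":0,"ax":0,"ay":0,"az":0},
  {"fingers":1,"tx":0,"ty":0,"tz":0,"ax":0,"ay":0,"az":0},
  {"fingers":1,"tx":0,"ty":0,"tz":0,"ax":0,"ay":0,"az":0},
  {"fingers":1,"tx":0,"ty":0,"tz":0,"ax":0,"ay":0,"az":0},
])

```text
time_s: 5.12
tcp_pos: [0.4946, 0.2887, 0.1176]
ee_rot: [[0.002, 0.0, 1.0], [0.002, 1.0, -0.0], [-1.0, 0.002, 0.002]]
wrist_force: [-0.3, 0.4, 0.9]
gripper_width: 0.309
```

Request:
play_rows([
  {"fingers":1,"tx":0,"ty":0,"tz":0,"ax":0,"ay":0,"az":0},
  {"fingers":1,"tx":0,"ty":0,"tz":0,"ax":0,"ay":0,"az":0},
  {"fingers":1,"tx":0,"ty":0,"tz":0,"ax":0,"ay":0,"az":0},
  {"fingers":1,"tx":0,"ty":0,"tz":0,"ax":0,"ay":0,"az":0},
  {"fingers":1,"tx":0,"ty":0,"tz":0,"ax":0,"ay":0,"az":0},
])

```text
time_s: 5.53
tcp_pos: [0.4945, 0.2885, 0.117]
ee_rot: [[0.001, 0.001, 1.0], [0.001, 1.0, -0.001], [-1.0, 0.001, 0.001]]
wrist_force: [0.5, 0.0, 3.3]
gripper_width: 0.208
```

Request:
play_rows([
  {"fingers":1,"tx":-0.015,"ty":0,"tz":0,"ax":0,"ay":0,"az":0},
  {"fingers":1,"tx":-0.05,"ty":0,"tz":0,"ax":0,"ay":0,"az":0},
  {"fingers":1,"tx":-0.1,"ty":0,"tz":0,"ax":0,"ay":0,"az":0},
  {"fingers":1,"tx":-0.15,"ty":0,"tz":0,"ax":0,"ay":0,"az":0},
  {"fingers":1,"tx":-0.177,"ty":0,"tz":0,"ax":0,"ay":0,"az":0},
])

```text
time_s: 5.95
tcp_pos: [0.4951, 0.2887, 0.2533]
ee_rot: [[0.005, 0.0, 1.0], [0.003, 1.0, -0.0], [-1.0, 0.003, 0.005]]
wrist_force: [1.2, 0.4, 0.6]
gripper_width: 0.208
```

Request:
play_rows([
  {"fingers":1,"tx":0,"ty":-0.015,"tz":0.005,"ax":0,"ay":0,"az":0},
  {"fingers":1,"tx":0,"ty":-0.04,"tz":0.014,"ax":0,"ay":0,"az":0},
  {"fingers":1,"tx":0,"ty":-0.075,"tz":0.025,"ax":0,"ay":0,"az":0},
  {"fingers":1,"tx":0,"ty":-0.11,"tz":0.036,"ax":0,"ay":0,"az":0},
  {"fingers":1,"tx":0,"ty":-0.145,"tz":0.048,"ax":0,"ay":0,"az":0},
])

```text
time_s: 6.37
tcp_pos: [0.5293, 0.1779, 0.2477]
ee_rot: [[-0.002, 0.0, 1.0], [-0.001, 1.0, -0.0], [-1.0, -0.001, -0.002]]
wrist_force: [-0.1, 0.4, 0.0]
gripper_width: 0.211
```

Request:
play_rows([
  {"fingers":1,"tx":0,"ty":-0.03,"tz":0.01,"ax":0,"ay":0,"az":0},
  {"fingers":1,"tx":0,"ty":-0.06,"tz":0.02,"ax":0,"ay":0,"az":0},
  {"fingers":1,"tx":0,"ty":-0.085,"tz":0.028,"ax":0,"ay":0,"az":0},
  {"fingers":1,"tx":0,"ty":-0.1,"tz":0.033,"ax":0,"ay":0,"az":0},
  {"fingers":1,"tx":0,"ty":-0.1,"tz":0.033,"ax":0,"ay":0,"az":0},
])

```text
time_s: 6.78
tcp_pos: [0.5546, 0.1023, 0.248]
ee_rot: [[-0.002, 0.004, 1.0], [-0.001, 1.0, -0.004], [-1.0, -0.001, -0.002]]
wrist_force: [0.3, 0.0, -0.8]
gripper_width: 0.209
```

Run:
```python
from h import *
s=r.sense();print(s['tcp_pos'],s['gripper_width'])
p=wristpose(viewer.capture("wrist"),s);a=p['image']
q=viewer.capture("scene")['image'][130:322,130:386]
cv2.imwrite("pics/w2.png",np.hstack([cv2.resize(a[90:330,150:410],(416,384)),cv2.resize(q,(384,384*192//256)).copy() if 0 else cv2.resize(q[:,60:252],(384,384))])[:,:,::-1])
for z in(.07,.12,.01):print(proj(p,(.555,.105,z)))
```

```text
[0.55456133 0.10227493 0.24795965] 0.20936674756779733
[[256.20340963 178.86686291]]
[[256.7387611  192.74804776]]
[[255.73534188 166.73028476]]
```

View pics/w2.png

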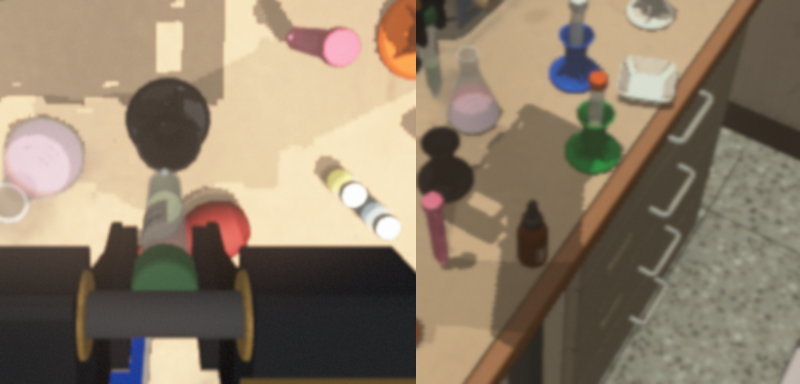

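The tube hangs upright with its tip at crop (165,170), in line with the black stand's mouth at (168,120). I'll lower it into the black stand.

Request:
play_rows([
  {"fingers":1,"tx":0.02,"ty":0,"tz":0,"ax":0,"ay":0,"az":0},
  {"fingers":1,"tx":0.045,"ty":0,"tz":0,"ax":0,"ay":0,"az":0},
  {"fingers":1,"tx":0.07,"ty":0,"tz":0,"ax":0,"ay":0,"az":0},
  {"fingers":1,"tx":0.09,"ty":0,"tz":0,"ax":0,"ay":0,"az":0},
  {"fingers":1,"tx":0.105,"ty":0,"tz":0,"ax":0,"ay":0,"az":0},
])

```text
time_s: 7.3
tcp_pos: [0.5536, 0.1053, 0.1685]
ee_rot: [[-0.002, -0.0, 1.0], [-0.0, 1.0, 0.0], [-1.0, -0.0, -0.002]]
wrist_force: [-0.5, 0.0, -0.0]
gripper_width: 0.212
```

Request:
play_rows([
  {"fingers":1,"tx":0.015,"ty":0,"tz":0,"ax":0,"ay":0,"az":0},
  {"fingers":1,"tx":0.03,"ty":0,"tz":0,"ax":0,"ay":0,"az":0},
  {"fingers":1,"tx":0.045,"ty":0,"tz":0,"ax":0,"ay":0,"az":0},
  {"fingers":1,"tx":0.058,"ty":0,"tz":0,"ax":0,"ay":0,"az":0},
  {"fingers":1,"tx":0.068,"ty":0,"tz":0,"ax":0,"ay":0,"az":0},
])

```text
time_s: 7.72
tcp_pos: [0.5541, 0.1051, 0.1182]
ee_rot: [[-0.001, -0.0, 1.0], [-0.0, 1.0, 0.0], [-1.0, -0.0, -0.001]]
wrist_force: [-0.4, 0.6, -0.4]
gripper_width: 0.207
```

Request:
play_rows([
  {"fingers":-0.2,"tx":0,"ty":0,"tz":0,"ax":0,"ay":0,"az":0},
  {"fingers":-0.2,"tx":0,"ty":0,"tz":0,"ax":0,"ay":0,"az":0},
  {"fingers":-0.2,"tx":0,"ty":0,"tz":0,"ax":0,"ay":0,"az":0},
  {"fingers":-0.2,"tx":0,"ty":0,"tz":0,"ax":0,"ay":0,"az":0},
  {"fingers":-0.2,"tx":0,"ty":0,"tz":0,"ax":0,"ay":0,"az":0},
])

```text
time_s: 8.13
tcp_pos: [0.5549, 0.1045, 0.1199]
ee_rot: [[0.001, 0.001, 1.0], [0.001, 1.0, -0.001], [-1.0, 0.001, 0.001]]
wrist_force: [0.2, 0.0, -0.4]
gripper_width: 0.504
```

Request:
play_rows([
  {"fingers":-0.2,"tx":-0.01,"ty":0,"tz":0,"ax":0,"ay":0,"az":0},
  {"fingers":-0.2,"tx":-0.03,"ty":0,"tz":0,"ax":0,"ay":0,"az":0},
  {"fingers":-0.2,"tx":-0.07,"ty":0,"tz":0,"ax":0,"ay":0,"az":0},
  {"fingers":-0.2,"tx":-0.11,"ty":0,"tz":0,"ax":0,"ay":0,"az":0},
  {"fingers":-0.2,"tx":-0.134,"ty":0,"tz":0,"ax":0,"ay":0,"az":0},
])

```text
time_s: 8.55
tcp_pos: [0.5559, 0.1045, 0.2241]
ee_rot: [[0.005, 0.0, 1.0], [0.001, 1.0, -0.0], [-1.0, 0.001, 0.005]]
wrist_force: [0.8, -1.0, 0.7]
gripper_width: 0.597
```

Request:
play_rows([
  {"fingers":-0.2,"tx":0,"ty":-0.03,"tz":-0.03,"ax":0,"ay":0,"az":0},
  {"fingers":-0.2,"tx":0,"ty":-0.067,"tz":-0.066,"ax":0,"ay":0,"az":0},
  {"fingers":-0.2,"tx":0,"ty":-0.103,"tz":-0.102,"ax":0,"ay":0,"az":0},
  {"fingers":-0.2,"tx":0,"ty":-0.14,"tz":-0.138,"ax":0,"ay":0,"az":0},
  {"fingers":-0.2,"tx":0,"ty":-0.161,"tz":-0.159,"ax":0,"ay":0,"az":0},
])

```text
time_s: 8.97
tcp_pos: [0.4322, -0.0183, 0.2205]
ee_rot: [[-0.0, 0.002, 1.0], [0.0, 1.0, -0.002], [-1.0, 0.0, -0.0]]
wrist_force: [1.1, -0.2, -0.7]
gripper_width: 0.602
```

```bash
cat > look.py <<'E'
from h import *
import sys
# usage: look.py name x y : wrist picture, crop round the cap, predicted cap top drawn as a cross
n,x,y=sys.argv[1],float(sys.argv[2]),float(sys.argv[3])
s=r.sense();print(s['time_s'],s['tcp_pos'].round(4),round(s['gripper_width'],3))
p=wristpose(viewer.capture("wrist"),s);a=p['image'][:,:,::-1].copy()
u=proj(p,(x,y,.128))[0];print("cap top",u.round(1), "px/m",np.hypot(*(proj(p,(x+.01,y,.128))[0]-u))*100)
cv2.drawMarker(a,tuple(int(i) for i in u.round()),(255,0,255),0,7,1)
t=viewer.capture("top")['image'][100:280,100:400,::-1]
cv2.imwrite(f"pics/{n}.png",np.hstack([cv2.resize(a[90:310,150:370],(330,330)),cv2.resize(t,(470,282))[:,:] if 0 else cv2.resize(t,(470,330))]))
E
python3 look.py w3 .4354 -.016
```

```text
8.9667 [ 0.4322 -0.0183  0.2205] 0.602
cap top [256.5 209. ] px/m 1215.656696867932
```

View pics/w3.png

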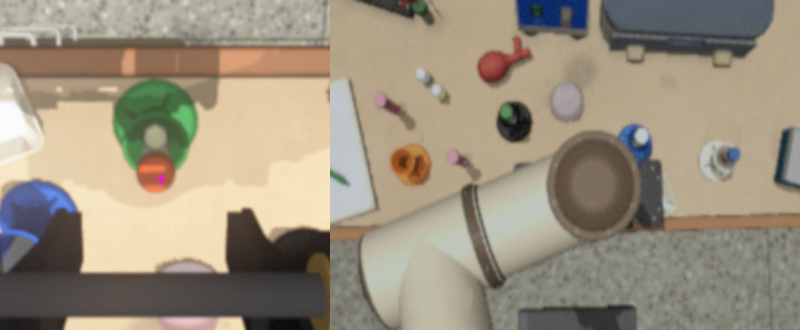

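The green tube is standing in black and the orange stand is empty. The orange cap is at crop (155,172), 2-3 mm from where I predicted. I'll grip it and carry it to the orange stand.

Request:
play_rows([
  {"fingers":-0.2,"tx":0.035,"ty":-0.002,"tz":0,"ax":0,"ay":0,"az":0},
  {"fingers":-0.2,"tx":0.075,"ty":-0.002,"tz":0,"ax":0,"ay":0,"az":0},
  {"fingers":-0.2,"tx":0.105,"ty":-0.002,"tz":0,"ax":0,"ay":0,"az":0},
  {"fingers":-0.2,"tx":0.125,"ty":-0.002,"tz":0,"ax":0,"ay":0,"az":0},
  {"fingers":-0.2,"tx":0.135,"ty":-0.002,"tz":0,"ax":0,"ay":0,"az":0},
])

```text
time_s: 9.48
tcp_pos: [0.435, -0.0177, 0.1171]
ee_rot: [[-0.002, 0.001, 1.0], [-0.001, 1.0, -0.001], [-1.0, -0.001, -0.002]]
wrist_force: [0.4, -0.5, 0.3]
gripper_width: 0.599
```

Request:
play_rows([
  {"fingers":1,"tx":0,"ty":0,"tz":0,"ax":0,"ay":0,"az":0},
  {"fingers":1,"tx":0,"ty":0,"tz":0,"ax":0,"ay":0,"az":0},
  {"fingers":1,"tx":0,"ty":0,"tz":0,"ax":0,"ay":0,"az":0},
  {"fingers":1,"tx":0,"ty":0,"tz":0,"ax":0,"ay":0,"az":0},
  {"fingers":1,"tx":0,"ty":0,"tz":0,"ax":0,"ay":0,"az":0},
])

```text
time_s: 9.9
tcp_pos: [0.436, -0.0175, 0.1195]
ee_rot: [[0.002, 0.001, 1.0], [0.001, 1.0, -0.001], [-1.0, 0.001, 0.002]]
wrist_force: [0.1, 0.1, -0.9]
gripper_width: 0.304
```

Request:
play_rows([
  {"fingers":1,"tx":0,"ty":0,"tz":0,"ax":0,"ay":0,"az":0},
  {"fingers":1,"tx":0,"ty":0,"tz":0,"ax":0,"ay":0,"az":0},
  {"fingers":1,"tx":0,"ty":0,"tz":0,"ax":0,"ay":0,"az":0},
  {"fingers":1,"tx":0,"ty":0,"tz":0,"ax":0,"ay":0,"az":0},
  {"fingers":1,"tx":0,"ty":0,"tz":0,"ax":0,"ay":0,"az":0},
])

```text
time_s: 10.32
tcp_pos: [0.4358, -0.0177, 0.119]
ee_rot: [[0.001, 0.001, 1.0], [0.0, 1.0, -0.001], [-1.0, 0.0, 0.001]]
wrist_force: [0.5, 0.4, 3.0]
gripper_width: 0.212
```

Request:
play_rows([
  {"fingers":1,"tx":-0.015,"ty":0,"tz":0,"ax":0,"ay":0,"az":0},
  {"fingers":1,"tx":-0.05,"ty":0,"tz":0,"ax":0,"ay":0,"az":0},
  {"fingers":1,"tx":-0.1,"ty":0,"tz":0,"ax":0,"ay":0,"az":0},
  {"fingers":1,"tx":-0.15,"ty":0,"tz":0,"ax":0,"ay":0,"az":0},
  {"fingers":1,"tx":-0.177,"ty":0,"tz":0,"ax":0,"ay":0,"az":0},
])

```text
time_s: 10.73
tcp_pos: [0.4364, -0.0178, 0.2552]
ee_rot: [[0.005, 0.0, 1.0], [0.001, 1.0, -0.0], [-1.0, 0.001, 0.005]]
wrist_force: [0.3, -0.2, 0.4]
gripper_width: 0.211
```

Request:
play_rows([
  {"fingers":1,"tx":0,"ty":0.015,"tz":0.003,"ax":0,"ay":0,"az":0},
  {"fingers":1,"tx":0,"ty":0.045,"tz":0.009,"ax":0,"ay":0,"az":0},
  {"fingers":1,"tx":0,"ty":0.09,"tz":0.018,"ax":0,"ay":0,"az":0},
  {"fingers":1,"tx":0,"ty":0.14,"tz":0.027,"ax":0,"ay":0,"az":0},
  {"fingers":1,"tx":0,"ty":0.19,"tz":0.036,"ax":0,"ay":0,"az":0},
])

```text
time_s: 11.15
tcp_pos: [0.4618, 0.1259, 0.2504]
ee_rot: [[-0.002, 0.002, 1.0], [-0.0, 1.0, -0.002], [-1.0, -0.0, -0.002]]
wrist_force: [1.1, -0.6, 0.2]
gripper_width: 0.214
```

Request:
play_rows([
  {"fingers":1,"tx":0,"ty":0.05,"tz":0.01,"ax":0,"ay":0,"az":0},
  {"fingers":1,"tx":0,"ty":0.1,"tz":0.019,"ax":0,"ay":0,"az":0},
  {"fingers":1,"tx":0,"ty":0.15,"tz":0.029,"ax":0,"ay":0,"az":0},
  {"fingers":1,"tx":0,"ty":0.19,"tz":0.036,"ax":0,"ay":0,"az":0},
  {"fingers":1,"tx":0,"ty":0.218,"tz":0.042,"ax":0,"ay":0,"az":0},
])

```text
time_s: 11.57
tcp_pos: [0.4936, 0.291, 0.2494]
ee_rot: [[-0.002, -0.001, 1.0], [-0.001, 1.0, 0.001], [-1.0, -0.001, -0.002]]
wrist_force: [0.6, -0.3, -0.8]
gripper_width: 0.212
```

Request:
play_rows([
  {"fingers":1,"tx":0,"ty":0,"tz":0,"ax":0,"ay":0,"az":0},
  {"fingers":1,"tx":0,"ty":0,"tz":0,"ax":0,"ay":0,"az":0},
  {"fingers":1,"tx":0.02,"ty":0,"tz":0,"ax":0,"ay":0,"az":0},
  {"fingers":1,"tx":0.045,"ty":0,"tz":0,"ax":0,"ay":0,"az":0},
  {"fingers":1,"tx":0.065,"ty":0,"tz":0,"ax":0,"ay":0,"az":0},
])

```text
time_s: 11.98
tcp_pos: [0.4932, 0.2867, 0.2012]
ee_rot: [[-0.002, 0.002, 1.0], [-0.001, 1.0, -0.002], [-1.0, -0.001, -0.002]]
wrist_force: [-1.1, -0.8, -0.8]
gripper_width: 0.214
```

Request:
play_rows([
  {"fingers":1,"tx":0.02,"ty":0,"tz":0,"ax":0,"ay":0,"az":0},
  {"fingers":1,"tx":0.04,"ty":0,"tz":0,"ax":0,"ay":0,"az":0},
  {"fingers":1,"tx":0.06,"ty":0,"tz":0,"ax":0,"ay":0,"az":0},
  {"fingers":1,"tx":0.075,"ty":0,"tz":0,"ax":0,"ay":0,"az":0},
  {"fingers":1,"tx":0.09,"ty":0,"tz":0,"ax":0,"ay":0,"az":0},
])

```text
time_s: 12.4
tcp_pos: [0.4934, 0.2865, 0.134]
ee_rot: [[-0.001, 0.002, 1.0], [-0.001, 1.0, -0.002], [-1.0, -0.001, -0.001]]
wrist_force: [0.2, 0.4, -1.2]
gripper_width: 0.209
```

Request:
play_rows([
  {"fingers":1,"tx":0.01,"ty":0,"tz":0,"ax":0,"ay":0,"az":0},
  {"fingers":1,"tx":0.019,"ty":0,"tz":0,"ax":0,"ay":0,"az":0},
  {"fingers":1,"tx":0.019,"ty":0,"tz":0,"ax":0,"ay":0,"az":0},
])

```text
time_s: 12.65
tcp_pos: [0.4935, 0.2871, 0.1197]
ee_rot: [[-0.002, 0.002, 1.0], [-0.002, 1.0, -0.002], [-1.0, -0.002, -0.002]]
wrist_force: [-0.0, -0.3, 0.6]
gripper_width: 0.215
```

Request:
play_rows([
  {"fingers":-0.2,"tx":0,"ty":0,"tz":0,"ax":0,"ay":0,"az":0},
  {"fingers":-0.2,"tx":0,"ty":0,"tz":0,"ax":0,"ay":0,"az":0},
  {"fingers":-0.2,"tx":0,"ty":0,"tz":0,"ax":0,"ay":0,"az":0},
  {"fingers":-0.2,"tx":0,"ty":0,"tz":0,"ax":0,"ay":0,"az":0},
  {"fingers":-0.2,"tx":0,"ty":0,"tz":0,"ax":0,"ay":0,"az":0},
])

```text
time_s: 13.07
tcp_pos: [0.4942, 0.2883, 0.1212]
ee_rot: [[0.001, 0.001, 1.0], [0.001, 1.0, -0.001], [-1.0, 0.001, 0.001]]
wrist_force: [-0.6, 0.4, 0.1]
gripper_width: 0.503
```

Request:
play_rows([
  {"fingers":-0.2,"tx":-0.01,"ty":0,"tz":0,"ax":0,"ay":0,"az":0},
  {"fingers":-0.2,"tx":-0.03,"ty":0,"tz":0,"ax":0,"ay":0,"az":0},
  {"fingers":-0.2,"tx":-0.07,"ty":0,"tz":0,"ax":0,"ay":0,"az":0},
  {"fingers":-0.2,"tx":-0.11,"ty":0,"tz":0,"ax":0,"ay":0,"az":0},
  {"fingers":-0.2,"tx":-0.134,"ty":0,"tz":0,"ax":0,"ay":0,"az":0},
])

```text
time_s: 13.48
tcp_pos: [0.4951, 0.2888, 0.2254]
ee_rot: [[0.004, 0.0, 1.0], [0.003, 1.0, -0.0], [-1.0, 0.003, 0.004]]
wrist_force: [1.1, -0.1, -0.3]
gripper_width: 0.593
```

Request:
play_rows([
  {"fingers":-0.2,"tx":0,"ty":-0.05,"tz":0.017,"ax":0,"ay":0,"az":0},
  {"fingers":-0.2,"tx":0,"ty":-0.1,"tz":0.033,"ax":0,"ay":0,"az":0},
  {"fingers":-0.2,"tx":0,"ty":-0.15,"tz":0.05,"ax":0,"ay":0,"az":0},
  {"fingers":-0.2,"tx":0,"ty":-0.2,"tz":0.067,"ax":0,"ay":0,"az":0},
  {"fingers":-0.2,"tx":0,"ty":-0.244,"tz":0.081,"ax":0,"ay":0,"az":0},
])

```text
time_s: 13.9
tcp_pos: [0.5551, 0.1031, 0.2223]
ee_rot: [[0.001, 0.001, 1.0], [0.0, 1.0, -0.001], [-1.0, 0.0, 0.001]]
wrist_force: [1.2, 0.9, -0.8]
gripper_width: 0.603
```

```bash
python3 look.py w4 .555 .105
```

```text
13.9 [0.5551 0.1031 0.2223] 0.603
cap top [256.  204.1] px/m 1216.781832043516
```

View pics/w4.png

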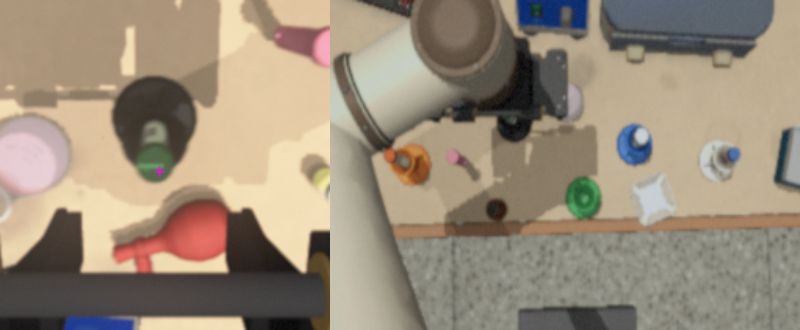

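The orange tube stands in the orange stand and the green stand is empty. The green cap is at crop (154,163), as predicted. I'll carry it to the green stand.

Request:
play_rows([
  {"fingers":-0.2,"tx":0.035,"ty":-0.001,"tz":0,"ax":0,"ay":0,"az":0},
  {"fingers":-0.2,"tx":0.075,"ty":-0.001,"tz":0,"ax":0,"ay":0,"az":0},
  {"fingers":-0.2,"tx":0.105,"ty":-0.001,"tz":0,"ax":0,"ay":0,"az":0},
  {"fingers":-0.2,"tx":0.125,"ty":-0.001,"tz":0,"ax":0,"ay":0,"az":0},
  {"fingers":-0.2,"tx":0.138,"ty":-0.001,"tz":0,"ax":0,"ay":0,"az":0},
])

```text
time_s: 14.42
tcp_pos: [0.5538, 0.1044, 0.1163]
ee_rot: [[-0.002, 0.001, 1.0], [-0.001, 1.0, -0.001], [-1.0, -0.001, -0.002]]
wrist_force: [1.0, -0.1, 0.4]
gripper_width: 0.601
```

Request:
play_rows([
  {"fingers":1,"tx":0,"ty":0,"tz":0,"ax":0,"ay":0,"az":0},
  {"fingers":1,"tx":0,"ty":0,"tz":0,"ax":0,"ay":0,"az":0},
  {"fingers":1,"tx":0,"ty":0,"tz":0,"ax":0,"ay":0,"az":0},
  {"fingers":1,"tx":0,"ty":0,"tz":0,"ax":0,"ay":0,"az":0},
  {"fingers":1,"tx":0,"ty":0,"tz":0,"ax":0,"ay":0,"az":0},
])

```text
time_s: 14.83
tcp_pos: [0.5552, 0.1047, 0.119]
ee_rot: [[0.002, 0.001, 1.0], [0.001, 1.0, -0.001], [-1.0, 0.001, 0.002]]
wrist_force: [0.8, 0.1, -0.3]
gripper_width: 0.308
```

Request:
play_rows([
  {"fingers":1,"tx":0,"ty":0,"tz":0,"ax":0,"ay":0,"az":0},
  {"fingers":1,"tx":0,"ty":0,"tz":0,"ax":0,"ay":0,"az":0},
  {"fingers":1,"tx":0,"ty":0,"tz":0,"ax":0,"ay":0,"az":0},
  {"fingers":1,"tx":0,"ty":0,"tz":0,"ax":0,"ay":0,"az":0},
  {"fingers":1,"tx":0,"ty":0,"tz":0,"ax":0,"ay":0,"az":0},
])

```text
time_s: 15.25
tcp_pos: [0.5551, 0.1045, 0.1184]
ee_rot: [[0.001, 0.001, 1.0], [0.0, 1.0, -0.001], [-1.0, 0.0, 0.001]]
wrist_force: [0.4, 0.4, 3.5]
gripper_width: 0.214
```

Request:
play_rows([
  {"fingers":1,"tx":-0.015,"ty":0,"tz":0,"ax":0,"ay":0,"az":0},
  {"fingers":1,"tx":-0.05,"ty":0,"tz":0,"ax":0,"ay":0,"az":0},
  {"fingers":1,"tx":-0.1,"ty":0,"tz":0,"ax":0,"ay":0,"az":0},
  {"fingers":1,"tx":-0.15,"ty":0,"tz":0,"ax":0,"ay":0,"az":0},
  {"fingers":1,"tx":-0.177,"ty":0,"tz":0,"ax":0,"ay":0,"az":0},
])

```text
time_s: 15.67
tcp_pos: [0.5559, 0.1045, 0.2548]
ee_rot: [[0.005, 0.0, 1.0], [0.001, 1.0, -0.0], [-1.0, 0.001, 0.005]]
wrist_force: [-0.0, 0.0, -0.1]
gripper_width: 0.211
```

Request:
play_rows([
  {"fingers":1,"tx":0,"ty":-0.02,"tz":-0.02,"ax":0,"ay":0,"az":0},
  {"fingers":1,"tx":0,"ty":-0.05,"tz":-0.05,"ax":0,"ay":0,"az":0},
  {"fingers":1,"tx":0,"ty":-0.085,"tz":-0.085,"ax":0,"ay":0,"az":0},
  {"fingers":1,"tx":0,"ty":-0.115,"tz":-0.115,"ax":0,"ay":0,"az":0},
  {"fingers":1,"tx":0,"ty":-0.14,"tz":-0.14,"ax":0,"ay":0,"az":0},
])

```text
time_s: 16.08
tcp_pos: [0.4472, -0.0019, 0.25]
ee_rot: [[-0.002, 0.001, 1.0], [-0.0, 1.0, -0.001], [-1.0, -0.0, -0.002]]
wrist_force: [0.5, -0.2, -0.4]
gripper_width: 0.212
```

Request:
play_rows([
  {"fingers":1,"tx":0,"ty":-0.015,"tz":-0.013,"ax":0,"ay":0,"az":0},
  {"fingers":1,"tx":0,"ty":-0.021,"tz":-0.019,"ax":0,"ay":0,"az":0},
  {"fingers":1,"tx":0,"ty":-0.021,"tz":-0.019,"ax":0,"ay":0,"az":0},
  {"fingers":1,"tx":0,"ty":-0.021,"tz":-0.019,"ax":0,"ay":0,"az":0},
  {"fingers":1,"tx":0,"ty":-0.021,"tz":-0.019,"ax":0,"ay":0,"az":0},
])

```text
time_s: 16.5
tcp_pos: [0.4364, -0.0156, 0.2505]
ee_rot: [[0.0, 0.0, 1.0], [-0.0, 1.0, -0.0], [-1.0, -0.0, 0.0]]
wrist_force: [0.7, 0.3, -0.6]
gripper_width: 0.206
```

Request:
play_rows([
  {"fingers":1,"tx":0.02,"ty":-0.001,"tz":0,"ax":0,"ay":0,"az":0},
  {"fingers":1,"tx":0.045,"ty":-0.001,"tz":0,"ax":0,"ay":0,"az":0},
  {"fingers":1,"tx":0.07,"ty":-0.001,"tz":0,"ax":0,"ay":0,"az":0},
  {"fingers":1,"tx":0.09,"ty":-0.001,"tz":0,"ax":0,"ay":0,"az":0},
  {"fingers":1,"tx":0.105,"ty":-0.001,"tz":0,"ax":0,"ay":0,"az":0},
])

```text
time_s: 16.92
tcp_pos: [0.4356, -0.0163, 0.1701]
ee_rot: [[-0.002, 0.0, 1.0], [-0.001, 1.0, -0.0], [-1.0, -0.001, -0.002]]
wrist_force: [-0.2, 0.2, 0.1]
gripper_width: 0.208
```

Request:
play_rows([
  {"fingers":1,"tx":0.015,"ty":0,"tz":0,"ax":0,"ay":0,"az":0},
  {"fingers":1,"tx":0.03,"ty":0,"tz":0,"ax":0,"ay":0,"az":0},
  {"fingers":1,"tx":0.045,"ty":0,"tz":0,"ax":0,"ay":0,"az":0},
  {"fingers":1,"tx":0.058,"ty":0,"tz":0,"ax":0,"ay":0,"az":0},
  {"fingers":1,"tx":0.068,"ty":0,"tz":0,"ax":0,"ay":0,"az":0},
])

```text
time_s: 17.33
tcp_pos: [0.4359, -0.0163, 0.1196]
ee_rot: [[-0.001, -0.0, 1.0], [-0.0, 1.0, 0.0], [-1.0, -0.0, -0.001]]
wrist_force: [0.1, -0.9, -0.0]
gripper_width: 0.214
```

Request:
play_rows([
  {"fingers":-0.2,"tx":0,"ty":0,"tz":0,"ax":0,"ay":0,"az":0},
  {"fingers":-0.2,"tx":0,"ty":0,"tz":0,"ax":0,"ay":0,"az":0},
  {"fingers":-0.2,"tx":0,"ty":0,"tz":0,"ax":0,"ay":0,"az":0},
  {"fingers":-0.2,"tx":0,"ty":0,"tz":0,"ax":0,"ay":0,"az":0},
  {"fingers":-0.2,"tx":0,"ty":0,"tz":0,"ax":0,"ay":0,"az":0},
])

```text
time_s: 17.75
tcp_pos: [0.4357, -0.0169, 0.1214]
ee_rot: [[0.001, 0.001, 1.0], [0.0, 1.0, -0.001], [-1.0, 0.0, 0.001]]
wrist_force: [-0.2, -0.1, 0.4]
gripper_width: 0.507
```

Request:
play_rows([
  {"fingers":-0.2,"tx":-0.01,"ty":0,"tz":0,"ax":0,"ay":0,"az":0},
  {"fingers":-0.2,"tx":-0.03,"ty":0,"tz":0,"ax":0,"ay":0,"az":0},
  {"fingers":-0.2,"tx":-0.07,"ty":0,"tz":0,"ax":0,"ay":0,"az":0},
  {"fingers":-0.2,"tx":-0.11,"ty":0,"tz":0,"ax":0,"ay":0,"az":0},
  {"fingers":-0.2,"tx":-0.134,"ty":0,"tz":0,"ax":0,"ay":0,"az":0},
])

```text
time_s: 18.17
tcp_pos: [0.4365, -0.017, 0.2253]
ee_rot: [[0.005, 0.0, 1.0], [0.001, 1.0, -0.0], [-1.0, 0.001, 0.005]]
wrist_force: [0.4, 0.4, -1.0]
gripper_width: 0.6
```

Request:
play_rows([
  {"fingers":-0.2,"tx":0,"ty":-0.04,"tz":0.008,"ax":0,"ay":0,"az":0},
  {"fingers":-0.2,"tx":0,"ty":-0.08,"tz":0.017,"ax":0,"ay":0,"az":0},
  {"fingers":-0.2,"tx":0,"ty":-0.12,"tz":0.025,"ax":0,"ay":0,"az":0},
  {"fingers":-0.2,"tx":0,"ty":-0.16,"tz":0.033,"ax":0,"ay":0,"az":0},
  {"fingers":-0.2,"tx":0,"ty":-0.2,"tz":0.042,"ax":0,"ay":0,"az":0},
])

```text
time_s: 18.58
tcp_pos: [0.4667, -0.1685, 0.2225]
ee_rot: [[0.002, 0.001, 1.0], [-0.0, 1.0, -0.001], [-1.0, -0.0, 0.002]]
wrist_force: [0.8, 0.5, 0.1]
gripper_width: 0.601
```

Request:
play_rows([
  {"fingers":-0.2,"tx":0,"ty":-0.04,"tz":0.008,"ax":0,"ay":0,"az":0},
  {"fingers":-0.2,"tx":0,"ty":-0.08,"tz":0.017,"ax":0,"ay":0,"az":0},
  {"fingers":-0.2,"tx":0,"ty":-0.11,"tz":0.022,"ax":0,"ay":0,"az":0},
  {"fingers":-0.2,"tx":0,"ty":-0.119,"tz":0.025,"ax":0,"ay":0,"az":0},
  {"fingers":-0.2,"tx":0,"ty":-0.119,"tz":0.025,"ax":0,"ay":0,"az":0},
])

```text
time_s: 19.0
tcp_pos: [0.4854, -0.2577, 0.2215]
ee_rot: [[0.0, 0.004, 1.0], [-0.0, 1.0, -0.004], [-1.0, -0.0, 0.0]]
wrist_force: [0.0, -0.2, -0.1]
gripper_width: 0.598
```

```bash
python3 look.py w5 .486 -.256
```

```text
19.0 [ 0.4854 -0.2577  0.2215] 0.598
cap top [255.9 205.3] px/m 1218.3174719122117
```

View pics/w5.png

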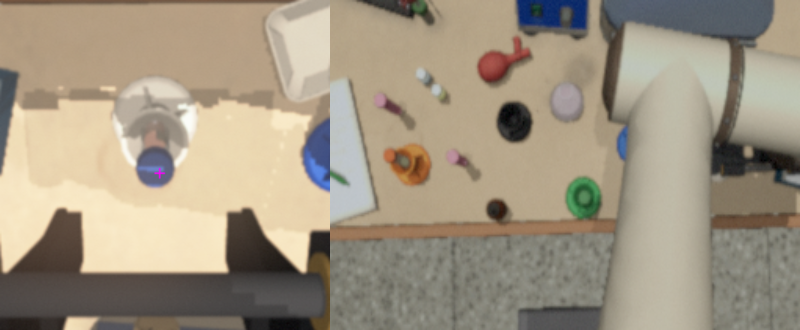

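The blue cap is at crop (155,168) in the white stand, and the top view shows the green stand holding its green tube at (583,197). The box and dish are clear. I'll grip the blue tube, lift it high since the path crosses the white tube, and carry it to black.

Request:
play_rows([
  {"fingers":-0.2,"tx":0.035,"ty":0,"tz":0.002,"ax":0,"ay":0,"az":0},
  {"fingers":-0.2,"tx":0.075,"ty":0,"tz":0.002,"ax":0,"ay":0,"az":0},
  {"fingers":-0.2,"tx":0.105,"ty":0,"tz":0.002,"ax":0,"ay":0,"az":0},
  {"fingers":-0.2,"tx":0.125,"ty":0,"tz":0.002,"ax":0,"ay":0,"az":0},
  {"fingers":-0.2,"tx":0.138,"ty":0,"tz":0.002,"ax":0,"ay":0,"az":0},
])

```text
time_s: 19.52
tcp_pos: [0.4857, -0.2546, 0.1164]
ee_rot: [[-0.003, -0.001, 1.0], [0.001, 1.0, 0.001], [-1.0, 0.001, -0.003]]
wrist_force: [0.2, 0.1, 0.7]
gripper_width: 0.598
```

Request:
play_rows([
  {"fingers":1,"tx":0,"ty":0,"tz":0,"ax":0,"ay":0,"az":0},
  {"fingers":1,"tx":0,"ty":0,"tz":0,"ax":0,"ay":0,"az":0},
  {"fingers":1,"tx":0,"ty":0,"tz":0,"ax":0,"ay":0,"az":0},
  {"fingers":1,"tx":0,"ty":0,"tz":0,"ax":0,"ay":0,"az":0},
  {"fingers":1,"tx":0,"ty":0,"tz":0,"ax":0,"ay":0,"az":0},
])

```text
time_s: 19.93
tcp_pos: [0.4875, -0.2564, 0.119]
ee_rot: [[0.002, 0.001, 1.0], [-0.001, 1.0, -0.001], [-1.0, -0.001, 0.002]]
wrist_force: [0.5, -0.4, 0.6]
gripper_width: 0.307
```

Request:
play_rows([
  {"fingers":1,"tx":0,"ty":0,"tz":0,"ax":0,"ay":0,"az":0},
  {"fingers":1,"tx":0,"ty":0,"tz":0,"ax":0,"ay":0,"az":0},
  {"fingers":1,"tx":0,"ty":0,"tz":0,"ax":0,"ay":0,"az":0},
  {"fingers":1,"tx":0,"ty":0,"tz":0,"ax":0,"ay":0,"az":0},
  {"fingers":1,"tx":0,"ty":0,"tz":0,"ax":0,"ay":0,"az":0},
])

```text
time_s: 20.35
tcp_pos: [0.4873, -0.2565, 0.1184]
ee_rot: [[0.001, 0.001, 1.0], [-0.001, 1.0, -0.001], [-1.0, -0.001, 0.001]]
wrist_force: [-0.7, 0.4, 3.7]
gripper_width: 0.209
```

Request:
play_rows([
  {"fingers":1,"tx":-0.02,"ty":0,"tz":0,"ax":0,"ay":0,"az":0},
  {"fingers":1,"tx":-0.065,"ty":0,"tz":0,"ax":0,"ay":0,"az":0},
  {"fingers":1,"tx":-0.115,"ty":0,"tz":0,"ax":0,"ay":0,"az":0},
  {"fingers":1,"tx":-0.165,"ty":0,"tz":0,"ax":0,"ay":0,"az":0},
  {"fingers":1,"tx":-0.205,"ty":0,"tz":0,"ax":0,"ay":0,"az":0},
])

```text
time_s: 20.77
tcp_pos: [0.4868, -0.2565, 0.274]
ee_rot: [[0.001, 0.001, 1.0], [-0.001, 1.0, -0.001], [-1.0, -0.001, 0.001]]
wrist_force: [1.3, -0.4, 0.6]
gripper_width: 0.213
```

Request:
play_rows([
  {"fingers":1,"tx":0,"ty":0.015,"tz":0.003,"ax":0,"ay":0,"az":0},
  {"fingers":1,"tx":0,"ty":0.045,"tz":0.008,"ax":0,"ay":0,"az":0},
  {"fingers":1,"tx":0,"ty":0.09,"tz":0.017,"ax":0,"ay":0,"az":0},
  {"fingers":1,"tx":0,"ty":0.14,"tz":0.026,"ax":0,"ay":0,"az":0},
  {"fingers":1,"tx":0,"ty":0.19,"tz":0.035,"ax":0,"ay":0,"az":0},
])

```text
time_s: 21.18
tcp_pos: [0.5127, -0.1126, 0.2707]
ee_rot: [[-0.001, 0.003, 1.0], [0.0, 1.0, -0.003], [-1.0, 0.0, -0.001]]
wrist_force: [-0.1, -0.1, -0.8]
gripper_width: 0.211
```

Request:
play_rows([
  {"fingers":1,"tx":0,"ty":0.05,"tz":0.009,"ax":0,"ay":0,"az":0},
  {"fingers":1,"tx":0,"ty":0.1,"tz":0.019,"ax":0,"ay":0,"az":0},
  {"fingers":1,"tx":0,"ty":0.15,"tz":0.028,"ax":0,"ay":0,"az":0},
  {"fingers":1,"tx":0,"ty":0.19,"tz":0.035,"ax":0,"ay":0,"az":0},
  {"fingers":1,"tx":0,"ty":0.23,"tz":0.043,"ax":0,"ay":0,"az":0},
])

```text
time_s: 21.6
tcp_pos: [0.5451, 0.0606, 0.2707]
ee_rot: [[-0.002, 0.0, 1.0], [-0.0, 1.0, -0.0], [-1.0, -0.0, -0.002]]
wrist_force: [0.3, -0.9, 1.0]
gripper_width: 0.209
```

Request:
play_rows([
  {"fingers":1,"tx":0,"ty":0.03,"tz":0.006,"ax":0,"ay":0,"az":0},
  {"fingers":1,"tx":0,"ty":0.05,"tz":0.01,"ax":0,"ay":0,"az":0},
  {"fingers":1,"tx":0,"ty":0.062,"tz":0.012,"ax":0,"ay":0,"az":0},
  {"fingers":1,"tx":0,"ty":0.062,"tz":0.012,"ax":0,"ay":0,"az":0},
  {"fingers":1,"tx":0,"ty":0.062,"tz":0.012,"ax":0,"ay":0,"az":0},
])

```text
time_s: 22.02
tcp_pos: [0.5544, 0.1046, 0.2711]
ee_rot: [[-0.001, 0.001, 1.0], [-0.001, 1.0, -0.001], [-1.0, -0.001, -0.001]]
wrist_force: [0.4, -0.7, 0.2]
gripper_width: 0.214
```

Request:
play_rows([
  {"fingers":1,"tx":0.02,"ty":0,"tz":0,"ax":0,"ay":0,"az":0},
  {"fingers":1,"tx":0.045,"ty":0,"tz":0,"ax":0,"ay":0,"az":0},
  {"fingers":1,"tx":0.065,"ty":0,"tz":0,"ax":0,"ay":0,"az":0},
  {"fingers":1,"tx":0.065,"ty":0,"tz":0,"ax":0,"ay":0,"az":0},
])

```text
time_s: 22.35
tcp_pos: [0.5525, 0.103, 0.2196]
ee_rot: [[-0.007, 0.004, 1.0], [-0.002, 1.0, -0.004], [-1.0, -0.002, -0.007]]
wrist_force: [-0.6, 0.2, -0.3]
gripper_width: 0.211
```

Request:
play_rows([
  {"fingers":1,"tx":0.02,"ty":0,"tz":0,"ax":0,"ay":0,"az":0},
  {"fingers":1,"tx":0.04,"ty":0,"tz":0,"ax":0,"ay":0,"az":0},
  {"fingers":1,"tx":0.055,"ty":0,"tz":0,"ax":0,"ay":0,"az":0},
  {"fingers":1,"tx":0.07,"ty":0,"tz":0,"ax":0,"ay":0,"az":0},
  {"fingers":1,"tx":0.085,"ty":0,"tz":0,"ax":0,"ay":0,"az":0},
])

```text
time_s: 22.77
tcp_pos: [0.5551, 0.1041, 0.1597]
ee_rot: [[0.001, 0.002, 1.0], [0.0, 1.0, -0.002], [-1.0, 0.0, 0.001]]
wrist_force: [0.4, 0.8, -0.4]
gripper_width: 0.207
```

Request:
play_rows([
  {"fingers":1,"tx":0.015,"ty":0,"tz":0,"ax":0,"ay":0,"az":0},
  {"fingers":1,"tx":0.03,"ty":0,"tz":0,"ax":0,"ay":0,"az":0},
  {"fingers":1,"tx":0.042,"ty":0,"tz":0,"ax":0,"ay":0,"az":0},
  {"fingers":1,"tx":0.05,"ty":0,"tz":0,"ax":0,"ay":0,"az":0},
  {"fingers":1,"tx":0.05,"ty":0,"tz":0,"ax":0,"ay":0,"az":0},
])

```text
time_s: 23.18
tcp_pos: [0.5543, 0.1044, 0.1208]
ee_rot: [[-0.001, 0.002, 1.0], [-0.001, 1.0, -0.002], [-1.0, -0.001, -0.001]]
wrist_force: [-0.5, -0.5, -0.6]
gripper_width: 0.21
```

Request:
play_rows([
  {"fingers":-0.2,"tx":0,"ty":0,"tz":0,"ax":0,"ay":0,"az":0},
  {"fingers":-0.2,"tx":0,"ty":0,"tz":0,"ax":0,"ay":0,"az":0},
  {"fingers":-0.2,"tx":0,"ty":0,"tz":0,"ax":0,"ay":0,"az":0},
  {"fingers":-0.2,"tx":0,"ty":0,"tz":0,"ax":0,"ay":0,"az":0},
  {"fingers":-0.2,"tx":0,"ty":0,"tz":0,"ax":0,"ay":0,"az":0},
])

```text
time_s: 23.6
tcp_pos: [0.5548, 0.1052, 0.122]
ee_rot: [[0.001, 0.001, 1.0], [0.0, 1.0, -0.001], [-1.0, 0.0, 0.001]]
wrist_force: [-0.4, 0.1, 0.0]
gripper_width: 0.501
```

Request:
play_rows([
  {"fingers":-0.2,"tx":-0.01,"ty":0,"tz":0,"ax":0,"ay":0,"az":0},
  {"fingers":-0.2,"tx":-0.03,"ty":0,"tz":0,"ax":0,"ay":0,"az":0},
  {"fingers":-0.2,"tx":-0.07,"ty":0,"tz":0,"ax":0,"ay":0,"az":0},
  {"fingers":-0.2,"tx":-0.11,"ty":0,"tz":0,"ax":0,"ay":0,"az":0},
  {"fingers":-0.2,"tx":-0.134,"ty":0,"tz":0,"ax":0,"ay":0,"az":0},
])

```text
time_s: 24.02
tcp_pos: [0.5559, 0.1054, 0.2262]
ee_rot: [[0.005, 0.0, 1.0], [0.001, 1.0, -0.0], [-1.0, 0.001, 0.005]]
wrist_force: [1.0, -0.6, -0.3]
gripper_width: 0.597
```

Request:
play_rows([
  {"fingers":-0.2,"tx":0,"ty":-0.04,"tz":-0.007,"ax":0,"ay":0,"az":0},
  {"fingers":-0.2,"tx":0,"ty":-0.08,"tz":-0.015,"ax":0,"ay":0,"az":0},
  {"fingers":-0.2,"tx":0,"ty":-0.12,"tz":-0.022,"ax":0,"ay":0,"az":0},
  {"fingers":-0.2,"tx":0,"ty":-0.16,"tz":-0.03,"ax":0,"ay":0,"az":0},
  {"fingers":-0.2,"tx":0,"ty":-0.2,"tz":-0.037,"ax":0,"ay":0,"az":0},
])

```text
time_s: 24.43
tcp_pos: [0.5263, -0.0461, 0.223]
ee_rot: [[0.001, 0.0, 1.0], [0.0, 1.0, -0.0], [-1.0, 0.0, 0.001]]
wrist_force: [-0.5, 0.4, 0.1]
gripper_width: 0.6
```

Request:
play_rows([
  {"fingers":-0.2,"tx":0,"ty":-0.04,"tz":-0.008,"ax":0,"ay":0,"az":0},
  {"fingers":-0.2,"tx":0,"ty":-0.07,"tz":-0.013,"ax":0,"ay":0,"az":0},
  {"fingers":-0.2,"tx":0,"ty":-0.085,"tz":-0.016,"ax":0,"ay":0,"az":0},
  {"fingers":-0.2,"tx":0,"ty":-0.085,"tz":-0.016,"ax":0,"ay":0,"az":0},
  {"fingers":-0.2,"tx":0,"ty":-0.085,"tz":-0.016,"ax":0,"ay":0,"az":0},
])

```text
time_s: 24.85
tcp_pos: [0.5148, -0.1088, 0.2225]
ee_rot: [[0.001, 0.002, 1.0], [0.0, 1.0, -0.002], [-1.0, 0.0, 0.001]]
wrist_force: [0.4, 0.6, 0.5]
gripper_width: 0.603
```

```bash
python3 look.py w6 .515 -.109
```

```text
24.85 [ 0.5148 -0.1088  0.2225] 0.603
cap top [253.3 204.4] px/m 1215.4026426629944
```

View pics/w6.png

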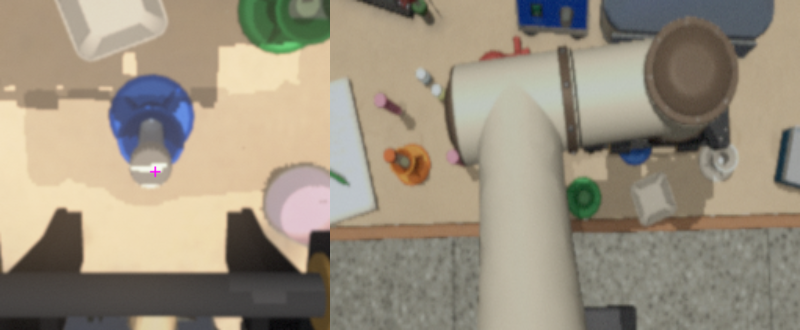

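The white cap is at crop (150,167) in the blue stand, and the white stand is empty. I'll carry the white tube to the white stand.

Request:
play_rows([
  {"fingers":-0.2,"tx":0.035,"ty":0,"tz":0.002,"ax":0,"ay":0,"az":0},
  {"fingers":-0.2,"tx":0.075,"ty":0,"tz":0.002,"ax":0,"ay":0,"az":0},
  {"fingers":-0.2,"tx":0.105,"ty":0,"tz":0.002,"ax":0,"ay":0,"az":0},
  {"fingers":-0.2,"tx":0.125,"ty":0,"tz":0.002,"ax":0,"ay":0,"az":0},
  {"fingers":-0.2,"tx":0.14,"ty":0,"tz":0.002,"ax":0,"ay":0,"az":0},
])

```text
time_s: 25.37
tcp_pos: [0.5157, -0.1074, 0.1152]
ee_rot: [[-0.003, -0.001, 1.0], [-0.0, 1.0, 0.001], [-1.0, -0.0, -0.003]]
wrist_force: [-0.0, -0.5, 0.2]
gripper_width: 0.599
```

Request:
play_rows([
  {"fingers":1,"tx":0,"ty":0,"tz":0,"ax":0,"ay":0,"az":0},
  {"fingers":1,"tx":0,"ty":0,"tz":0,"ax":0,"ay":0,"az":0},
  {"fingers":1,"tx":0,"ty":0,"tz":0,"ax":0,"ay":0,"az":0},
  {"fingers":1,"tx":0,"ty":0,"tz":0,"ax":0,"ay":0,"az":0},
  {"fingers":1,"tx":0,"ty":0,"tz":0,"ax":0,"ay":0,"az":0},
])

```text
time_s: 25.78
tcp_pos: [0.5169, -0.1084, 0.1181]
ee_rot: [[0.002, 0.0, 1.0], [0.0, 1.0, -0.0], [-1.0, 0.0, 0.002]]
wrist_force: [-0.5, -1.5, -0.1]
gripper_width: 0.308
```

Request:
play_rows([
  {"fingers":1,"tx":0,"ty":0,"tz":0,"ax":0,"ay":0,"az":0},
  {"fingers":1,"tx":0,"ty":0,"tz":0,"ax":0,"ay":0,"az":0},
  {"fingers":1,"tx":0,"ty":0,"tz":0,"ax":0,"ay":0,"az":0},
  {"fingers":1,"tx":0,"ty":0,"tz":0,"ax":0,"ay":0,"az":0},
  {"fingers":1,"tx":0,"ty":0,"tz":0,"ax":0,"ay":0,"az":0},
])

```text
time_s: 26.2
tcp_pos: [0.5167, -0.1086, 0.1176]
ee_rot: [[0.001, 0.001, 1.0], [-0.0, 1.0, -0.001], [-1.0, -0.0, 0.001]]
wrist_force: [-0.4, 0.1, 2.9]
gripper_width: 0.212
```

Request:
play_rows([
  {"fingers":1,"tx":-0.015,"ty":0,"tz":0,"ax":0,"ay":0,"az":0},
  {"fingers":1,"tx":-0.05,"ty":0,"tz":0,"ax":0,"ay":0,"az":0},
  {"fingers":1,"tx":-0.1,"ty":0,"tz":0,"ax":0,"ay":0,"az":0},
  {"fingers":1,"tx":-0.15,"ty":0,"tz":0,"ax":0,"ay":0,"az":0},
  {"fingers":1,"tx":-0.177,"ty":0,"tz":0,"ax":0,"ay":0,"az":0},
])

```text
time_s: 26.62
tcp_pos: [0.5174, -0.1089, 0.2539]
ee_rot: [[0.005, 0.0, 1.0], [-0.001, 1.0, -0.0], [-1.0, -0.001, 0.005]]
wrist_force: [1.8, 0.3, 0.5]
gripper_width: 0.216
```

Request:
play_rows([
  {"fingers":1,"tx":0,"ty":-0.02,"tz":-0.004,"ax":0,"ay":0,"az":0},
  {"fingers":1,"tx":0,"ty":-0.05,"tz":-0.01,"ax":0,"ay":0,"az":0},
  {"fingers":1,"tx":0,"ty":-0.09,"tz":-0.018,"ax":0,"ay":0,"az":0},
  {"fingers":1,"tx":0,"ty":-0.13,"tz":-0.026,"ax":0,"ay":0,"az":0},
  {"fingers":1,"tx":0,"ty":-0.165,"tz":-0.033,"ax":0,"ay":0,"az":0},
])

```text
time_s: 27.03
tcp_pos: [0.4905, -0.2335, 0.2493]
ee_rot: [[-0.001, 0.001, 1.0], [0.0, 1.0, -0.001], [-1.0, 0.0, -0.001]]
wrist_force: [0.9, -0.1, 0.7]
gripper_width: 0.216
```

Request:
play_rows([
  {"fingers":1,"tx":0,"ty":-0.02,"tz":-0.004,"ax":0,"ay":0,"az":0},
  {"fingers":1,"tx":0,"ty":-0.032,"tz":-0.006,"ax":0,"ay":0,"az":0},
  {"fingers":1,"tx":0,"ty":-0.032,"tz":-0.006,"ax":0,"ay":0,"az":0},
  {"fingers":1,"tx":0,"ty":-0.032,"tz":-0.006,"ax":0,"ay":0,"az":0},
  {"fingers":1,"tx":0,"ty":-0.032,"tz":-0.006,"ax":0,"ay":0,"az":0},
])

```text
time_s: 27.45
tcp_pos: [0.4869, -0.2556, 0.2496]
ee_rot: [[-0.0, 0.0, 1.0], [0.0, 1.0, -0.0], [-1.0, 0.0, -0.0]]
wrist_force: [0.8, 0.1, -0.2]
gripper_width: 0.214
```

Request:
play_rows([
  {"fingers":1,"tx":0.02,"ty":0,"tz":0,"ax":0,"ay":0,"az":0},
  {"fingers":1,"tx":0.045,"ty":0,"tz":0,"ax":0,"ay":0,"az":0},
  {"fingers":1,"tx":0.07,"ty":0,"tz":0,"ax":0,"ay":0,"az":0},
  {"fingers":1,"tx":0.09,"ty":0,"tz":0,"ax":0,"ay":0,"az":0},
  {"fingers":1,"tx":0.105,"ty":0,"tz":0,"ax":0,"ay":0,"az":0},
])

```text
time_s: 27.87
tcp_pos: [0.4866, -0.2549, 0.1696]
ee_rot: [[-0.002, -0.001, 1.0], [0.001, 1.0, 0.001], [-1.0, 0.001, -0.002]]
wrist_force: [0.7, -0.0, -1.3]
gripper_width: 0.216
```

Request:
play_rows([
  {"fingers":1,"tx":0.015,"ty":0,"tz":0,"ax":0,"ay":0,"az":0},
  {"fingers":1,"tx":0.03,"ty":0,"tz":0,"ax":0,"ay":0,"az":0},
  {"fingers":1,"tx":0.045,"ty":0,"tz":0,"ax":0,"ay":0,"az":0},
  {"fingers":1,"tx":0.058,"ty":0,"tz":0,"ax":0,"ay":0,"az":0},
  {"fingers":1,"tx":0.068,"ty":0,"tz":0,"ax":0,"ay":0,"az":0},
])

```text
time_s: 28.28
tcp_pos: [0.4869, -0.2554, 0.1192]
ee_rot: [[-0.001, -0.0, 1.0], [0.0, 1.0, 0.0], [-1.0, 0.0, -0.001]]
wrist_force: [1.0, 0.2, -1.2]
gripper_width: 0.215
```

Request:
play_rows([
  {"fingers":-0.2,"tx":0,"ty":0,"tz":0,"ax":0,"ay":0,"az":0},
  {"fingers":-0.2,"tx":0,"ty":0,"tz":0,"ax":0,"ay":0,"az":0},
  {"fingers":-0.2,"tx":0,"ty":0,"tz":0,"ax":0,"ay":0,"az":0},
  {"fingers":-0.2,"tx":0,"ty":0,"tz":0,"ax":0,"ay":0,"az":0},
  {"fingers":-0.2,"tx":0,"ty":0,"tz":0,"ax":0,"ay":0,"az":0},
])

```text
time_s: 28.7
tcp_pos: [0.4872, -0.2565, 0.1208]
ee_rot: [[0.001, 0.001, 1.0], [-0.0, 1.0, -0.001], [-1.0, -0.0, 0.001]]
wrist_force: [0.5, 0.6, 0.4]
gripper_width: 0.508
```

Request:
play_rows([
  {"fingers":-0.2,"tx":-0.01,"ty":0,"tz":0,"ax":0,"ay":0,"az":0},
  {"fingers":-0.2,"tx":-0.03,"ty":0,"tz":0,"ax":0,"ay":0,"az":0},
  {"fingers":-0.2,"tx":-0.07,"ty":0,"tz":0,"ax":0,"ay":0,"az":0},
  {"fingers":-0.2,"tx":-0.11,"ty":0,"tz":0,"ax":0,"ay":0,"az":0},
  {"fingers":-0.2,"tx":-0.134,"ty":0,"tz":0,"ax":0,"ay":0,"az":0},
])

```text
time_s: 29.12
tcp_pos: [0.4879, -0.257, 0.2248]
ee_rot: [[0.005, 0.0, 1.0], [-0.002, 1.0, -0.0], [-1.0, -0.002, 0.005]]
wrist_force: [0.7, -0.7, -1.1]
gripper_width: 0.597
```

Request:
play_rows([
  {"fingers":-0.2,"tx":0,"ty":0.03,"tz":0.006,"ax":0,"ay":0,"az":0},
  {"fingers":-0.2,"tx":0,"ty":0.07,"tz":0.013,"ax":0,"ay":0,"az":0},
  {"fingers":-0.2,"tx":0,"ty":0.11,"tz":0.021,"ax":0,"ay":0,"az":0},
  {"fingers":-0.2,"tx":0,"ty":0.15,"tz":0.028,"ax":0,"ay":0,"az":0},
  {"fingers":-0.2,"tx":0,"ty":0.2,"tz":0.037,"ax":0,"ay":0,"az":0},
])

```text
time_s: 29.53
tcp_pos: [0.5147, -0.1058, 0.2217]
ee_rot: [[0.001, 0.003, 1.0], [-0.0, 1.0, -0.003], [-1.0, -0.0, 0.001]]
wrist_force: [1.2, -0.8, -0.4]
gripper_width: 0.598
```

Request:
play_rows([
  {"fingers":-0.2,"tx":0,"ty":0.05,"tz":0.009,"ax":0,"ay":0,"az":0},
  {"fingers":-0.2,"tx":0,"ty":0.1,"tz":0.019,"ax":0,"ay":0,"az":0},
  {"fingers":-0.2,"tx":0,"ty":0.14,"tz":0.026,"ax":0,"ay":0,"az":0},
  {"fingers":-0.2,"tx":0,"ty":0.18,"tz":0.034,"ax":0,"ay":0,"az":0},
  {"fingers":-0.2,"tx":0,"ty":0.22,"tz":0.041,"ax":0,"ay":0,"az":0},
])

```text
time_s: 29.95
tcp_pos: [0.5458, 0.0603, 0.2217]
ee_rot: [[0.001, 0.0, 1.0], [0.0, 1.0, -0.0], [-1.0, 0.0, 0.001]]
wrist_force: [1.0, -1.6, 0.2]
gripper_width: 0.6
```

Request:
play_rows([
  {"fingers":-0.2,"tx":0,"ty":0.03,"tz":0.006,"ax":0,"ay":0,"az":0},
  {"fingers":-0.2,"tx":0,"ty":0.05,"tz":0.01,"ax":0,"ay":0,"az":0},
  {"fingers":-0.2,"tx":0,"ty":0.061,"tz":0.012,"ax":0,"ay":0,"az":0},
  {"fingers":-0.2,"tx":0,"ty":0.061,"tz":0.012,"ax":0,"ay":0,"az":0},
  {"fingers":-0.2,"tx":0,"ty":0.061,"tz":0.012,"ax":0,"ay":0,"az":0},
])

```text
time_s: 30.37
tcp_pos: [0.5544, 0.1038, 0.2206]
ee_rot: [[-0.0, 0.001, 1.0], [-0.0, 1.0, -0.001], [-1.0, -0.0, -0.0]]
wrist_force: [-0.1, -0.3, 1.3]
gripper_width: 0.602
```

```bash
python3 look.py w7 .555 .105
```

```text
30.3667 [0.5544 0.1038 0.2206] 0.602
cap top [255.1 205.8] px/m 1222.3497714983341
```

View pics/w7.png

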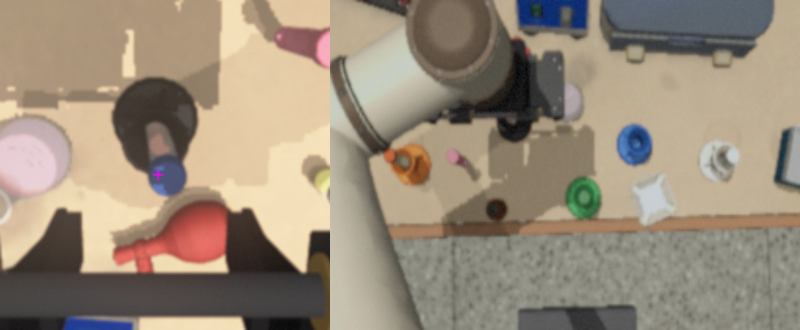

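The blue tube leans a little in the black stand: its cap is at crop (166,175), about 6 mm off in +x and +y, within the bore's play. The white tube stands in the white stand. I'll shift 4 mm in x, let the jaws centre it in y, then lift and look.

Request:
play_rows([
  {"fingers":-0.2,"tx":0.035,"ty":0.002,"tz":0.006,"ax":0,"ay":0,"az":0},
  {"fingers":-0.2,"tx":0.075,"ty":0.002,"tz":0.006,"ax":0,"ay":0,"az":0},
  {"fingers":-0.2,"tx":0.105,"ty":0.002,"tz":0.006,"ax":0,"ay":0,"az":0},
  {"fingers":-0.2,"tx":0.125,"ty":0.002,"tz":0.006,"ax":0,"ay":0,"az":0},
  {"fingers":-0.2,"tx":0.138,"ty":0.002,"tz":0.006,"ax":0,"ay":0,"az":0},
])

```text
time_s: 30.88
tcp_pos: [0.558, 0.1041, 0.1151]
ee_rot: [[-0.003, 0.003, 1.0], [-0.001, 1.0, -0.003], [-1.0, -0.001, -0.003]]
wrist_force: [-0.2, 0.4, 0.2]
gripper_width: 0.599
```

Request:
play_rows([
  {"fingers":1,"tx":0,"ty":0,"tz":0,"ax":0,"ay":0,"az":0},
  {"fingers":1,"tx":0,"ty":0,"tz":0,"ax":0,"ay":0,"az":0},
  {"fingers":1,"tx":0,"ty":0,"tz":0,"ax":0,"ay":0,"az":0},
  {"fingers":1,"tx":0,"ty":0,"tz":0,"ax":0,"ay":0,"az":0},
  {"fingers":1,"tx":0,"ty":0,"tz":0,"ax":0,"ay":0,"az":0},
])

```text
time_s: 31.3
tcp_pos: [0.5598, 0.106, 0.1183]
ee_rot: [[0.002, 0.001, 1.0], [0.001, 1.0, -0.001], [-1.0, 0.001, 0.002]]
wrist_force: [-0.3, -0.3, 0.8]
gripper_width: 0.302
```

Request:
play_rows([
  {"fingers":1,"tx":0,"ty":0,"tz":0,"ax":0,"ay":0,"az":0},
  {"fingers":1,"tx":0,"ty":0,"tz":0,"ax":0,"ay":0,"az":0},
  {"fingers":1,"tx":0,"ty":0,"tz":0,"ax":0,"ay":0,"az":0},
  {"fingers":1,"tx":0,"ty":0,"tz":0,"ax":0,"ay":0,"az":0},
  {"fingers":1,"tx":0,"ty":0,"tz":0,"ax":0,"ay":0,"az":0},
])

```text
time_s: 31.72
tcp_pos: [0.5597, 0.1061, 0.1177]
ee_rot: [[0.001, 0.001, 1.0], [0.0, 1.0, -0.001], [-1.0, 0.0, 0.001]]
wrist_force: [0.9, -0.3, 3.3]
gripper_width: 0.207
```

Request:
play_rows([
  {"fingers":1,"tx":-0.015,"ty":0,"tz":0,"ax":0,"ay":0,"az":0},
  {"fingers":1,"tx":-0.05,"ty":0,"tz":0,"ax":0,"ay":0,"az":0},
  {"fingers":1,"tx":-0.1,"ty":0,"tz":0,"ax":0,"ay":0,"az":0},
  {"fingers":1,"tx":-0.15,"ty":0,"tz":0,"ax":0,"ay":0,"az":0},
  {"fingers":1,"tx":-0.177,"ty":0,"tz":0,"ax":0,"ay":0,"az":0},
])

```text
time_s: 32.13
tcp_pos: [0.5603, 0.1061, 0.254]
ee_rot: [[0.005, 0.0, 1.0], [0.001, 1.0, -0.0], [-1.0, 0.001, 0.005]]
wrist_force: [0.7, 1.0, 1.3]
gripper_width: 0.214
```

```bash
python3 look.py w8 .555 .105
```

```text
32.1333 [0.5603 0.1061 0.254 ] 0.214
cap top [252.1 186. ] px/m 1110.272821888007
```

View pics/w8.png

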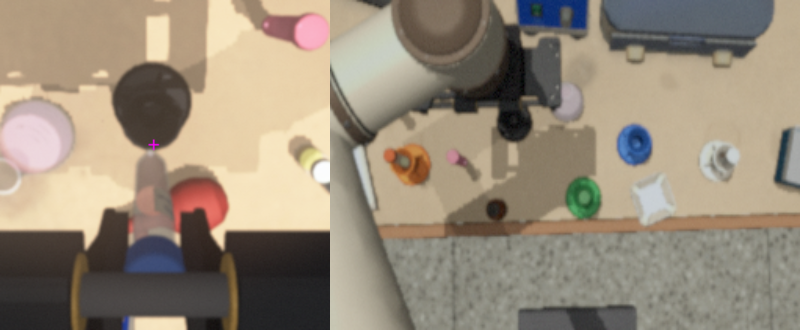

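The blue tube is held nearly upright, tip at crop (151,152), about 4 mm to -x of the usual place. That is well within the funnel, so I'll offset the target slightly. The black stand is empty.

Request:
play_rows([
  {"fingers":1,"tx":0,"ty":-0.015,"tz":-0.003,"ax":0,"ay":0,"az":0},
  {"fingers":1,"tx":0,"ty":-0.045,"tz":-0.009,"ax":0,"ay":0,"az":0},
  {"fingers":1,"tx":0,"ty":-0.085,"tz":-0.016,"ax":0,"ay":0,"az":0},
  {"fingers":1,"tx":0,"ty":-0.13,"tz":-0.025,"ax":0,"ay":0,"az":0},
  {"fingers":1,"tx":0,"ty":-0.175,"tz":-0.034,"ax":0,"ay":0,"az":0},
])

```text
time_s: 32.65
tcp_pos: [0.5316, -0.027, 0.2474]
ee_rot: [[-0.005, 0.0, 1.0], [-0.001, 1.0, -0.0], [-1.0, -0.001, -0.005]]
wrist_force: [0.5, 0.2, -1.3]
gripper_width: 0.211
```

Request:
play_rows([
  {"fingers":1,"tx":0,"ty":-0.045,"tz":-0.009,"ax":0,"ay":0,"az":0},
  {"fingers":1,"tx":0,"ty":-0.085,"tz":-0.016,"ax":0,"ay":0,"az":0},
  {"fingers":1,"tx":0,"ty":-0.112,"tz":-0.021,"ax":0,"ay":0,"az":0},
  {"fingers":1,"tx":0,"ty":-0.112,"tz":-0.021,"ax":0,"ay":0,"az":0},
  {"fingers":1,"tx":0,"ty":-0.112,"tz":-0.021,"ax":0,"ay":0,"az":0},
])

```text
time_s: 33.07
tcp_pos: [0.5162, -0.1106, 0.2479]
ee_rot: [[-0.004, 0.004, 1.0], [0.0, 1.0, -0.004], [-1.0, 0.0, -0.004]]
wrist_force: [0.4, 0.1, -0.0]
gripper_width: 0.209
```

Request:
play_rows([
  {"fingers":1,"tx":0.02,"ty":0,"tz":0,"ax":0,"ay":0,"az":0},
  {"fingers":1,"tx":0.045,"ty":0,"tz":0,"ax":0,"ay":0,"az":0},
  {"fingers":1,"tx":0.065,"ty":0,"tz":0,"ax":0,"ay":0,"az":0},
  {"fingers":1,"tx":0.082,"ty":0,"tz":0,"ax":0,"ay":0,"az":0},
  {"fingers":1,"tx":0.095,"ty":0,"tz":0,"ax":0,"ay":0,"az":0},
])

```text
time_s: 33.48
tcp_pos: [0.5167, -0.1084, 0.1763]
ee_rot: [[-0.004, -0.0, 1.0], [0.0, 1.0, 0.0], [-1.0, 0.0, -0.004]]
wrist_force: [-0.0, -0.1, -1.0]
gripper_width: 0.21
```

Request:
play_rows([
  {"fingers":1,"tx":0.01,"ty":0,"tz":0,"ax":0,"ay":0,"az":0},
  {"fingers":1,"tx":0.02,"ty":0,"tz":0,"ax":0,"ay":0,"az":0},
  {"fingers":1,"tx":0.03,"ty":0,"tz":0,"ax":0,"ay":0,"az":0},
  {"fingers":1,"tx":0.04,"ty":0,"tz":0,"ax":0,"ay":0,"az":0},
  {"fingers":1,"tx":0.05,"ty":0,"tz":0,"ax":0,"ay":0,"az":0},
])

```text
time_s: 33.9
tcp_pos: [0.5179, -0.1093, 0.1406]
ee_rot: [[0.001, 0.001, 1.0], [0.0, 1.0, -0.001], [-1.0, 0.0, 0.001]]
wrist_force: [1.5, 0.1, 0.2]
gripper_width: 0.212
```

Request:
play_rows([
  {"fingers":1,"tx":0.01,"ty":0,"tz":0,"ax":0,"ay":0,"az":0},
  {"fingers":1,"tx":0.02,"ty":0,"tz":0,"ax":0,"ay":0,"az":0},
  {"fingers":1,"tx":0.029,"ty":0,"tz":0,"ax":0,"ay":0,"az":0},
  {"fingers":1,"tx":0.029,"ty":0,"tz":0,"ax":0,"ay":0,"az":0},
])

```text
time_s: 34.23
tcp_pos: [0.5174, -0.1094, 0.1182]
ee_rot: [[-0.001, 0.001, 1.0], [-0.0, 1.0, -0.001], [-1.0, -0.0, -0.001]]
wrist_force: [-0.3, 0.1, -0.2]
gripper_width: 0.216
```

Inserted without contact force. I'll release, lift clear, retreat towards the right of the bench, and check.

Request:
play_rows([
  {"fingers":-0.2,"tx":0,"ty":0,"tz":0,"ax":0,"ay":0,"az":0},
  {"fingers":-0.2,"tx":0,"ty":0,"tz":0,"ax":0,"ay":0,"az":0},
  {"fingers":-0.2,"tx":0,"ty":0,"tz":0,"ax":0,"ay":0,"az":0},
  {"fingers":-0.2,"tx":0,"ty":0,"tz":0,"ax":0,"ay":0,"az":0},
  {"fingers":-0.2,"tx":0,"ty":0,"tz":0,"ax":0,"ay":0,"az":0},
])

```text
time_s: 34.65
tcp_pos: [0.5178, -0.1094, 0.1196]
ee_rot: [[0.001, 0.001, 1.0], [0.0, 1.0, -0.001], [-1.0, 0.0, 0.001]]
wrist_force: [-0.5, -0.7, 0.7]
gripper_width: 0.503
```

Request:
play_rows([
  {"fingers":-0.2,"tx":-0.01,"ty":0,"tz":0,"ax":0,"ay":0,"az":0},
  {"fingers":-0.2,"tx":-0.04,"ty":0,"tz":0,"ax":0,"ay":0,"az":0},
  {"fingers":-0.2,"tx":-0.09,"ty":0,"tz":0,"ax":0,"ay":0,"az":0},
  {"fingers":-0.2,"tx":-0.14,"ty":0,"tz":0,"ax":0,"ay":0,"az":0},
  {"fingers":-0.2,"tx":-0.18,"ty":0,"tz":0,"ax":0,"ay":0,"az":0},
])

```text
time_s: 35.07
tcp_pos: [0.5181, -0.1096, 0.2579]
ee_rot: [[0.003, 0.0, 1.0], [-0.001, 1.0, -0.0], [-1.0, -0.001, 0.003]]
wrist_force: [-0.4, -0.2, -0.4]
gripper_width: 0.602
```

Request:
play_rows([
  {"fingers":-0.2,"tx":-0.02,"ty":0.05,"tz":-0.025,"ax":0,"ay":0,"az":0},
  {"fingers":-0.2,"tx":-0.03,"ty":0.1,"tz":-0.05,"ax":0,"ay":0,"az":0},
  {"fingers":-0.2,"tx":-0.03,"ty":0.15,"tz":-0.07,"ax":0,"ay":0,"az":0},
  {"fingers":-0.2,"tx":-0.03,"ty":0.2,"tz":-0.07,"ax":0,"ay":0,"az":0},
  {"fingers":-0.2,"tx":-0.03,"ty":0.24,"tz":-0.07,"ax":0,"ay":0,"az":0},
])

```text
time_s: 35.48
tcp_pos: [0.4643, 0.0726, 0.2785]
ee_rot: [[0.003, -0.0, 1.0], [0.002, 1.0, 0.0], [-1.0, 0.002, 0.003]]
wrist_force: [0.9, 0.2, 0.6]
gripper_width: 0.602
```

Request:
play_rows([
  {"fingers":-0.2,"tx":0,"ty":0.05,"tz":0,"ax":0,"ay":0,"az":0},
  {"fingers":-0.2,"tx":0,"ty":0.1,"tz":0,"ax":0,"ay":0,"az":0},
  {"fingers":-0.2,"tx":0,"ty":0.15,"tz":0,"ax":0,"ay":0,"az":0},
  {"fingers":-0.2,"tx":0,"ty":0.2,"tz":0,"ax":0,"ay":0,"az":0},
  {"fingers":-0.2,"tx":0,"ty":0.24,"tz":0,"ax":0,"ay":0,"az":0},
])

```text
time_s: 35.9
tcp_pos: [0.4652, 0.2531, 0.2777]
ee_rot: [[0.001, -0.0, 1.0], [0.001, 1.0, 0.0], [-1.0, 0.001, 0.001]]
wrist_force: [-0.1, 0.6, -0.5]
gripper_width: 0.6
```

Request:
play_rows([
  {"fingers":-0.2,"tx":0,"ty":0.05,"tz":-0.03,"ax":0,"ay":0,"az":0},
  {"fingers":-0.2,"tx":0,"ty":0.1,"tz":-0.06,"ax":0,"ay":0,"az":0},
  {"fingers":-0.2,"tx":0,"ty":0.15,"tz":-0.08,"ax":0,"ay":0,"az":0},
  {"fingers":-0.2,"tx":0,"ty":0.18,"tz":-0.1,"ax":0,"ay":0,"az":0},
  {"fingers":-0.2,"tx":0,"ty":0.18,"tz":-0.1,"ax":0,"ay":0,"az":0},
])

```text
time_s: 36.32
tcp_pos: [0.3884, 0.3898, 0.2771]
ee_rot: [[0.0, -0.004, 1.0], [0.001, 1.0, 0.004], [-1.0, 0.001, 0.0]]
wrist_force: [0.5, -1.3, -0.1]
gripper_width: 0.599
```

Run:
```python
from h import *
print(r.sense()['tcp_pos'])
p=viewer.capture("scene");t=viewer.capture("top")
for k,(x,y) in dict(blue=(.516,-.109),green=(.4354,-.0165),orange=(.494,.288),white=(.487,-.2565),black=(.5545,.1047)).items():
    print(k,"scene cap top expected",proj(p,(x,y,.128))[0].round(1),"top",proj(t,(x,y,.128))[0].round(1))
a=cv2.resize(p['image'][60:330,120:360,::-1],(533,600));b=cv2.resize(t['image'][130:220,110:380,::-1],(800,267))
cv2.imwrite("pics/f1.png",a);cv2.imwrite("pics/f2.png",b)
```

```text
[0.38842646 0.38977318 0.27709143]
blue scene cap top expected [269.9 128.5] top [298.6 172.3]
green scene cap top expected [281.  168.3] top [262.3 205.6]
orange scene cap top expected [165.  264.5] top [139.4 185. ]
white scene cap top expected [311.5  97.6] top [358.2 182.5]
black scene cap top expected [199.5 182.8] top [212.7 159.1]
```

View pics/f1.png

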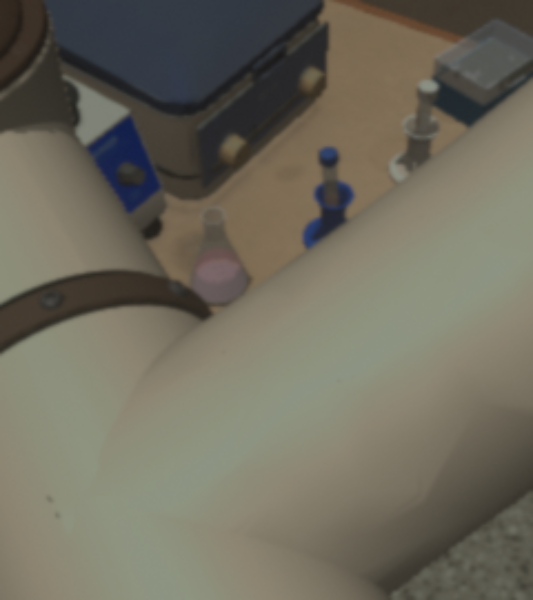

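View pics/f2.png

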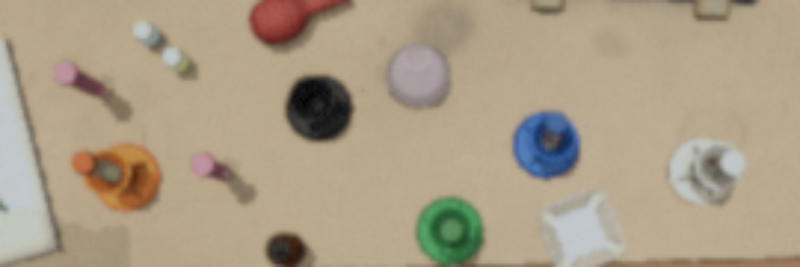

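In the top view every cap is in its own stand, black is empty, and the flask is unmoved. The scene view confirms the blue and white caps at full depth, at px (268,128) and (313,98) as expected. The arm hides green and orange there, so I'll back off once more and check those two.

Request:
play_rows([
  {"fingers":-0.2,"tx":0,"ty":0.05,"tz":-0.05,"ax":0,"ay":0,"az":0},
  {"fingers":-0.2,"tx":0,"ty":0.09,"tz":-0.09,"ax":0,"ay":0,"az":0},
  {"fingers":-0.2,"tx":0,"ty":0.13,"tz":-0.13,"ax":0,"ay":0,"az":0},
  {"fingers":-0.2,"tx":0,"ty":0.17,"tz":-0.17,"ax":0,"ay":0,"az":0},
  {"fingers":-0.2,"tx":0,"ty":0.2,"tz":-0.2,"ax":0,"ay":0,"az":0},
])

```text
time_s: 36.83
tcp_pos: [0.2432, 0.5332, 0.2777]
ee_rot: [[0.0, 0.003, 1.0], [0.001, 1.0, -0.003], [-1.0, 0.001, 0.0]]
wrist_force: [0.9, 0.7, 0.4]
gripper_width: 0.601
```

Request:
play_rows([
  {"fingers":-0.2,"tx":0,"ty":0.04,"tz":-0.04,"ax":0,"ay":0,"az":0},
  {"fingers":-0.2,"tx":0,"ty":0.06,"tz":-0.06,"ax":0,"ay":0,"az":0},
  {"fingers":-0.2,"tx":0,"ty":0.06,"tz":-0.06,"ax":0,"ay":0,"az":0},
])

```text
time_s: 37.08
tcp_pos: [0.1966, 0.5802, 0.2765]
ee_rot: [[-0.0, -0.002, 1.0], [0.0, 1.0, 0.002], [-1.0, 0.0, -0.0]]
wrist_force: [0.9, 0.0, 0.2]
gripper_width: 0.598
```

Run:
```python
from h import *
p=viewer.capture("scene")
a=cv2.resize(p['image'][80:330,130:360,::-1],(552,600));cv2.imwrite("pics/f3.png",a)
```

```text
(no output)
```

View pics/f3.png

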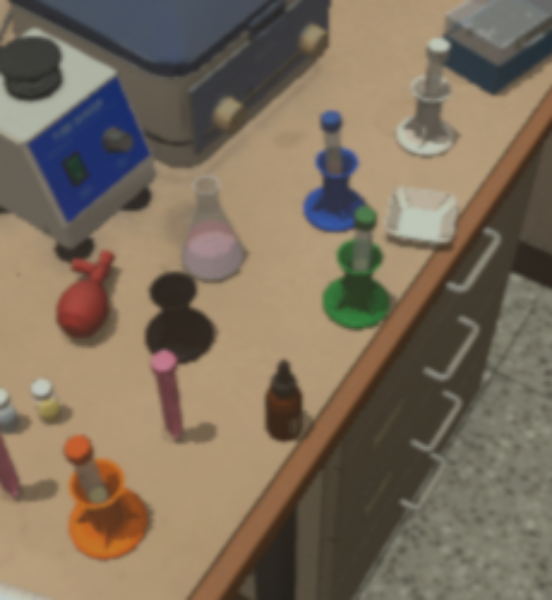

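All four tubes stand in their own stands. The green cap is at px (282,168) against an expected (281,168), and the orange at (163,265) against (165,265.) Black is empty and the flask is in place, so I'm handing in.

```bash
python3 -c "
from station import job
print(job.finish_job())"
```

```text
the job is handed in; nothing more can be done
None
```

All four tubes are standing in the stands of their own cap colours, the black stand is empty again, and I handed the job in at about 37 s of the 141 s allowed.

I did it as two swaps through the black stand: green and orange first, then blue and white. Six grasp-and-place moves in all.

- **Final check:** in the last scene and top pictures, all four caps sit within about 2 pixels of where a fully seated tube should be.
- **Surroundings:** the flask and the pink look-alikes stand where they were.
- **Forces:** no reading at the end of a move went above about 4 N.
- **Disagreement:** while parked in the black stand, the blue tube leaned slightly, with its cap about 6 mm off centre. I allowed for that when gripping and placing it, and it went into the blue stand without resistance.

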